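# Fetch the boxed-in ring gauge

## Task

On the metrology bench a brass ring gauge is boxed in on its aluminium storage tray by three tall pieces. Stand all three tall pieces upright, wholly on the black side mat; only then lift the ring gauge over and lay it flat, centred in the dark circle on the round measuring stage; and only then put each tall piece back, upright and centred on the tray pad of its own colour (blue, yellow, red). Never tip anything over.

Things in the scene. Friction and masses are not known exactly. Their poses are not given: they have to be found in the camera images.
- blue_post: Blue anodised square post, 38 x 38 mm and 90 mm tall, with a small white tooling ball (16 mm) on a short stem on top, 108 mm over all; 0.2 to 0.4 kg. Loose; stands on the blue pad at the start. Origin: centre of its underside; z up; x and y are square to its side faces. Belongs on pad_blue, in any yaw. Best gripped from above across two side faces, 60 to 80 mm above its underside.
- yellow_probe: Spare probe module: dark grey round cylinder, diameter 40 mm and 90 mm tall, with a yellow band and a yellow top face carrying a grey boss and a thin stylus, 108 mm over all; 0.18 to 0.35 kg. Loose; stands on the yellow pad at the start. Origin: centre of its underside; z up along the cylinder. Belongs on pad_yellow, in any yaw. Grip the cylinder 60 to 80 mm above its underside.
- red_cylinder: Bright steel master cylinder, diameter 40 mm, with a red cap (39 mm across) on top, 102 mm tall, plus a 4 mm dark button on the cap; 0.32 to 0.6 kg. Loose; stands on the red pad at the start. Origin: centre of its underside; z up along the cylinder. Belongs on pad_red, in any yaw. Grip the cylinder 60 to 80 mm above its underside.
- ring_gauge: Brass ring gauge lying flat, outer diameter 50 mm, bore 26 mm, 26 mm high; 0.18 to 0.35 kg. Loose; lies on the tray floor (10 mm above the table) between the three tall pieces and the tray's upstand, its rim about 20 mm from theirs, so a gripper coming down on it would strike them until they are cleared. Origin: centre of its underside; z up along the bore. Grip it across its outside diameter.
- tray: Fixed aluminium storage tray, 194 mm along its x, 210 mm along its y, flat floor 10 mm above the table. At its far (+x) edge an upstand, 12 mm thick, top 45 mm above the table, inner face at x = 85 mm. Origin: centre of its underside. In its frame the three pads lie at (-40, 0), (22, 68) and (22, -68) mm (which colour is where changes); the ring gauge starts near (30, 0) mm.
- pad_blue: Blue round pad fixed on the tray floor, diameter 62 mm, 4 mm thick, its top 14 mm above the table: the place of the blue post. Origin: centre of its underside (10 mm above the table).
- pad_yellow: Yellow round pad fixed on the tray floor, diameter 62 mm, 4 mm thick, its top 14 mm above the table: the place of the yellow-topped probe module. Origin: centre of its underside (10 mm above the table).
- pad_red: Red round pad fixed on the tray floor, diameter 62 mm, 4 mm thick, its top 14 mm above the table: the place of the red-capped steel cylinder. Origin: centre of its underside (10 mm above the table).
- mat: Black rubber side mat fixed on the table to the left or right of the tray, 250 mm along its x, 130 mm along its y, 6 mm thick, empty at the start. Room for the three tall pieces side by side along its x. Origin: centre of its underside; the top is 6 mm above the table.
- stage: Round measuring stage fixed on the table, on the other side of the tray from the mat: grey disc, diameter 110 mm, flat white top 20 mm above the table with a dark painted circle (66 mm outside, 58 mm inside diameter) about its centre. Origin: centre of its underside.

How it is judged:
By the outcome, as a careful person would: the job done as asked, in the order asked, and still so for the second after the job is handed in, with the robot touching nothing.
It also fails if it takes over 136 s, if anything falls off the work surface, if the arm or the gripper's body presses on something with over 40 N, if the wrist force passes 120 N, or if a joint passes its speed limit or range.

## Robot

A 7-joint arm with a two-finger parallel gripper is mounted at the origin on the work surface. World frame = base frame: x ahead of the robot, y to its left, z up, the work surface at z = 0. Lengths are in mm, angles in rad, forces in N, time in s.
With the tool pointing down it reaches from about 400 to 850 mm from the base axis. Payload 4.5 kg.
Tool frame: the origin (TCP) lies at the very end of the fingers, on their centre line; the grasp point (between the pads) lies 19 mm behind it (grip_depth is the z of the grasp point in the tool frame, in mm); z points along the fingers, y is the line along which they close (so a half turn about z gives the same grasp; the last joint's range is limited). The gripper opens to 88 mm and grips with 3 to 60 N. Pads are 18 mm wide; open, the fingers measure 123 mm over their backs; the gripper's body (75 mm by 187 mm) begins 45 mm behind the grasp point.
Start: joints at [1.134, 0.689, -0.195, 1.565, 0.157, 0.902, -0.215], TCP at [283.531, -557.013, 238.743] pointing down, gripper open.
Joint ranges: [-3.01, 3.01], [-0.46, 2.08], [-1.47, 1.51], [0.13, 2.56], [-1, 4.14], [0.04, 2.09], [-2.66, 2.66]. Speed limits (rad/s): [2.57, 2.57, 3.14, 3.14, 3.14, 3.14, 3.14].

## Interface

Orientations are given as a unit quaternion [w, x, y, z].
In Python, from station import * gives the robot as it stands. The module is installed in compiled form; this text tells all that it offers.
- The arm moves only by the tool drive_tool, never from a script. Its arguments are lists of equal length, an entry for each row: "travel": the shift along the tool's x, y, z scaled (see below), a list of three; "rot": the turn, a rotation vector about the tool's x, y, z scaled (see below), a list of three; "claw": the opening, from -1 (shut) to 1 (fully open). A call has 1 to 20 rows; each row is the pose to reach, as a shift and turn from the pose commanded when the call began, along the tool's axes at that moment, turning the shorter way round; what a row does not reach only later rows make up. The controller multiplies each number of a shift by 0.1 m and each number of a turn by 180 degrees. A row lasts 1/12 s, in which the tool goes at most 41.7 mm and 7.16 degrees, less where a joint would pass 70% of its speed; a pose out of reach is approached as far as the arm can. A call with a number of a shift or a turn outside -1 to 1 is refused whole. A call with a gripper value outside its range is refused whole. The fingers move at their own pace and stop on an object; "force" is the grip in N (left out, the last holds). Time passes only in rows, so rows that repeat a pose let the fingers close. It gives the time, the measured TCP pose, the force, the opening and the grip force at its end, in the units of the state.
- get_state(): the state, without advancing time (a new reading comes with each control period).
- snapshot(name): name is "side" or "top" or "wrist"; returns the picture (400x640x3 uint8, red, green, blue); there is no depth.
- camera_model(name): a dict with "camera_matrix" (3x3 intrinsics, pixels), "extrinsics" (4x4, takes a point from world to camera coordinates); the wrist camera has in their place "tool_from_camera" (4x4, takes a point from camera to tool coordinates, whose origin is the TCP and whose axes are the flange's). Camera axes: x right, y down, z forward; pixel columns grow to the right and rows downward; lengths in mm; the calibration is good to about 2 mm. The wrist camera is an equidistant fisheye: a pixel r from the principal point sees the ray r / f radians off the axis. A picture is of the moment at which its call begins: read the wrist's pose just before it. camera_model takes no time and is no camera call.
- close_job(): hands the job in; it is judged then, once.
The state is a dict: "time": time; "qpos": joint angles; "joint_velocities": joint speeds; "joint_torque": joint torques, N m; "position": TCP position; "tool_rot": TCP orientation; "force": force on the tool from outside, world axes, zero at the start; "ft_torque": the same for the moment, N m; "width": finger opening in mm; "finger_force": force on a finger pad.
Only numpy, scipy, OpenCV 4.12 (cv2) and the standard library are available. Lean on these libraries where they do the work, as an engineer would, in place of code of your own. Each camera call takes 0.05 s, during which the arm holds its last target. There are 200 camera calls.

## Working session

There is one attempt and no reset: what is moved stays moved. The work goes in short steps, Python scripts to look and compute and a tool call to move; the robot and the scene stay as the last step left them, time stands still between calls to the robot, and variables do not carry over. Pictures are saved under pics/ and viewed, at most 14 in all, crops included, and the job is handed in when it is done.

Besides the shell and the picture viewer there is one more tool, called after ">>>" as name(argument=value, ...), one argument or row to a line, values as JSON. drive_tool: Moves the arm, as the interface text tells. Its arguments: {"type":"object","properties":{"travel":{"type":"array"},"rot":{"type":"array"},"claw":{"type":"array"},"force":{"type":"number"}},"required":["travel","rot","claw"]}

```bash
mkdir -p pics; python3 - <<'E'
from station import *
import cv2
s=get_state();print(s)
for n in("top","side"):
    cv2.imwrite(f"pics/{n}0.png",snapshot(n)[:,:,::-1]);m=camera_model(n);print(m)
print(camera_model("wrist"))
E
```

```text
{'time': 0.0, 'qpos': array([ 1.13380508,  0.68997835, -0.19452449,  1.56637142,  0.15728171,
        0.90248835, -0.21507268]), 'joint_velocities': array([ 0.00264383,  0.00012323, -0.00026749,  0.00090021,  0.00121072,
        0.0015401 ,  0.00058525]), 'joint_torque': array([ 1.38178293e-03, -5.27561331e+01, -1.26661621e+00, -1.53433138e+01,
       -5.25716634e-02,  6.49106893e-03,  2.05238525e-04]), 'position': array([ 283.16598506, -556.44777421,  237.90651222]), 'tool_rot': array([-8.86888942e-04,  9.72408684e-01,  2.33282000e-01, -2.71526932e-04]), 'force': array([-1.18585934, -0.52924229,  0.3083614 ]), 'ft_torque': array([0.05612092, 0.04312275, 0.0106666 ]), 'finger_force': 0.0, 'width': 87.89998894352875}
{'camera_matrix': array([[376.64431819,   0.        , 317.7097242 ],
       [  0.        , 376.64431819, 203.33835378],
       [  0.        ,   0.        ,   1.        ]]), 'extrinsics': array([[ 6.66419171e-03, -9.99755398e-01, -2.10886924e-02,
         6.50946154e+00],
       [-9.92022855e-01, -3.95490522e-03, -1.25996083e-01,
         5.65470743e+02],
       [ 1.258818
[... 518 characters left out ...]
 [ 1.28296689e-01,  7.43480697e-01, -6.56335594e-01,
         8.24127205e+02],
       [ 0.00000000e+00,  0.00000000e+00,  0.00000000e+00,
         1.00000000e+00]])}
{'camera_matrix': array([[309.70691629,   0.        , 320.28379974],
       [  0.        , 309.70691629, 203.23721483],
       [  0.        ,   0.        ,   1.        ]]), 'tool_from_camera': array([[-3.92115728e-04, -9.52509534e-01, -3.04508511e-01,
         7.86226083e+01],
       [ 9.99999923e-01, -3.64224051e-04, -1.48399192e-04,
         5.14651673e-01],
       [ 3.04423215e-05, -3.04508546e-01,  9.52509603e-01,
        -1.47269874e+02],
       [ 0.00000000e+00,  0.00000000e+00,  0.00000000e+00,
         1.00000000e+00]])}
```

View pics/top0.png

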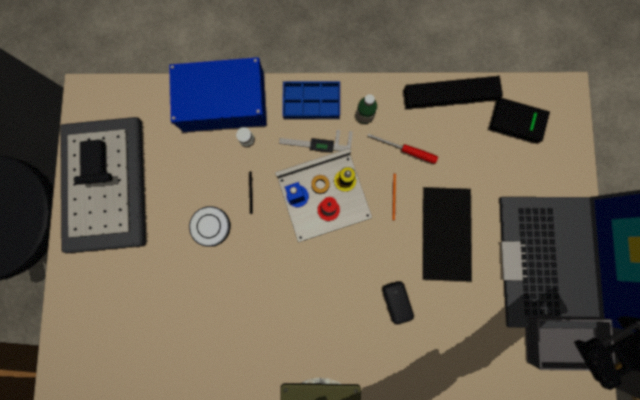

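View pics/side0.png

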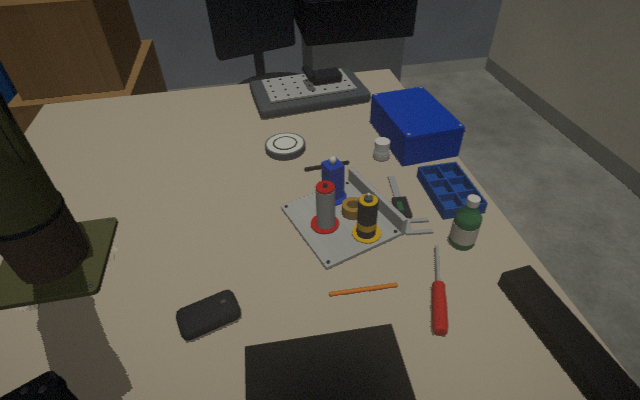

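The top view shows the tray near (323,195) with blue at (296,193), yellow at (346,178), red at (328,208) and the ring at (320,184). The stage is at (209,226) and the mat at (447,234). The side view agrees. Enlarging.

```bash
cat > h.py <<'E'
from station import *
import numpy as np, cv2
from scipy.spatial.transform import Rotation as R
def ray(n,u,v,s=None):
    m=camera_model(n);K=m["camera_matrix"];x=np.array([(u-K[0,2])/K[0,0],(v-K[1,2])/K[1,1]])
    if n=="wrist":
        t=np.hypot(*x);d=np.r_[x/max(t,1e-9)*np.sin(t),np.cos(t)]
        T=m["tool_from_camera"];q=np.asarray(s["tool_rot"]);r=R.from_quat(q[[1,2,3,0]]).as_matrix()
        return np.asarray(s["position"])+r@T[:3,3], r@T[:3,:3]@d
    E=m["extrinsics"];return -E[:3,:3].T@E[:3,3], E[:3,:3].T@np.r_[x,1]
def at(n,u,v,z,s=None):
    o,d=ray(n,u,v,s);return np.round((o+d*(z-o[2])/d[2])[:2],1)
def proj(n,p,s=None):
    m=camera_model(n);K=m["camera_matrix"]
    if n=="wrist":
        T=m["tool_from_camera"];q=np.asarray(s["tool_rot"]);r=R.from_quat(q[[1,2,3,0]]).as_matrix()
        c=T[:3,:3].T@(r.T@(np.asarray(p)-s["position"])-T[:3,3]);t=np.arctan2(np.hypot(c[0],c[1]),c[2]);k=t/np.hypot(c[0],c[1])
        return np.array([K[0,2]+K[0,0]*k*c[0],K[1,2]+K[1,1]*k*c[1]])
    c=m["extrinsics"][:3,:3]@p+m["extrinsics"][:3,3];c=K@c;return c[:2]/c[2]
def tomove(d,s):  # world shift -> travel units
    q=np.asarray(s["tool_rot"]);return np.round(R.from_quat(q[[1,2,3,0]]).inv().apply(d)/100,3)
E
python3 - <<'E'
from h import *
I=cv2.imread("pics/top0.png")
a=cv2.resize(I[145:245,270:380],None,fx=7,fy=6,interpolation=cv2.INTER_CUBIC)[:, :770]
cv2.imwrite("pics/c1.png",cv2.convertScaleAbs(a,alpha=1.3))
for n,u,v,z in [("tray c",323,195,10),("stage",209,226,20),("blue top",291,187,108),("yel",347,172,108),("red",327,207,106),("ring",320,184,36),("m1",424,187,6),("m2",470,188,6),("m3",424,280,6),("m4",471,281,6)]: print(n,at("top",u,v,z))
E
```

```text
tray c [591.6  -4.1]
stage [505.1 300.8]
blue top [596.6  74.1]
yel [634.6 -63.9]
red [547.6 -14.8]
ring [617.2   3.8]
m1 [ 615.2 -278.6]
m2 [ 612.8 -402.6]
m3 [ 366.6 -271.5]
m4 [ 365.  -394.3]
```

View pics/c1.png

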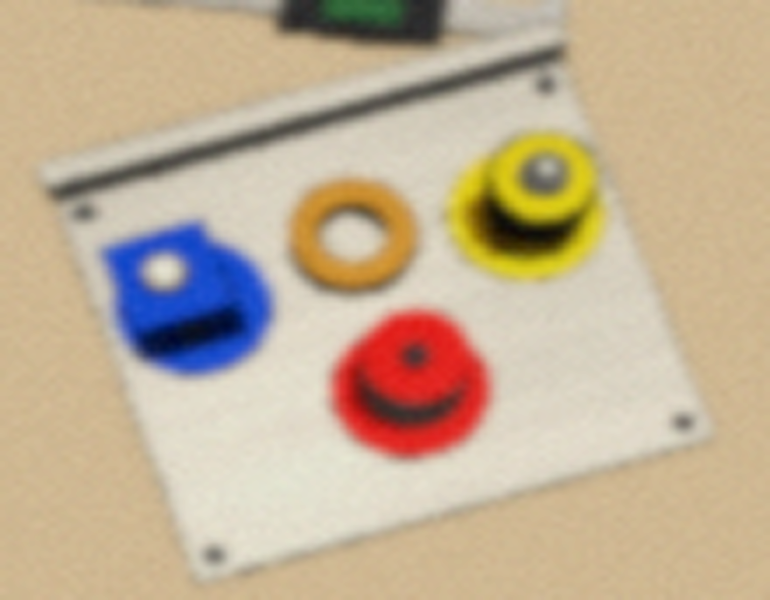

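The crop (7x across, 6x down, offset 270,145) shows the tray turned by roughly 18°. Crop positions are ball (163,270), stylus (545,172), red button (415,355) and ring (353,235).

```bash
python3 - <<'E'
from h import *
def c(n,x,y,z): p=at("top",270+(x+.5)/7-.5,145+(y+.5)/6-.5,z); print(n,p); return p
c("ball",163,270,114);c("styl",545,170,122);c("red",415,355,120);c("ring",353,235,36)
c("padB",195,305,14);c("padY",527,207,14);c("padR",410,385,14)
a=c("up l",45,178,45);b=c("up r",563,45,45);d=b-a;print("upstand normal yaw deg",np.degrees(np.arctan2(d[1],d[0]))+90)
f=[c("s",*p) for p in[(83,213,10),(545,85,10),(683,422,10),(213,555,10)]];print(np.mean(f,0))
for i,j in((0,1),(3,2)):d=f[j]-f[i];print(np.degrees(np.arctan2(d[1],d[0]))+90)
for i,j in((3,0),(2,1)):d=f[j]-f[i];print(np.degrees(np.arctan2(d[1],d[0])))
a=c("b",105,245,104);b=c("b",205,222,104);d=b-a;print(np.degrees(np.arctan2(d[1],d[0]))+90)
s=get_state();print(tomove(np.array([300,0,0]),s))
E
```

```text
ball [589.2  68.8]
styl [629.3 -64.1]
red [553.9 -19.2]
ring [617.9   3.8]
padB [589.6  65.1]
padY [634.9 -63.3]
padR [553.6 -18.2]
up l [641.5 120.3]
up r [701.9 -75.6]
upstand normal yaw deg 17.135606793231602
s [632.5 109.8]
s [692.5 -70.7]
s [ 537.8 -123.2]
s [477.3  57. ]
[585.025  -6.775]
18.387321419500367
18.55886231026031
18.788621982168472
18.745492012427903
b [601.2  90.5]
b [611.   55.1]
15.474012688758194
[ 2.673e+00  1.361e+00 -2.000e-03]
```

>>> drive_tool(
  travel=[
    [0.45, -0.3, 0],
    [0.9, -0.59, 0],
    [0.9, -0.59, 0],
    [0.9, -0.59, 0],
  ],
  rot=[
    [0, 0, 0],
    [0, 0, 0],
    [0, 0, 0],
    [0, 0, 0],
  ],
  claw=[1, 1, 1, 1],
)

```text
time: 0.43
position: [341.5, -457.0, 238.6]
tool_rot: [-0.002, 0.971, 0.238, 0.002]
force: [0.9, -0.6, -0.3]
width: 88.1
finger_force: 0.0
```

>>> drive_tool(
  travel=[
    [0.3, -0.2, 0],
    [0.6, -0.4, 0],
    [0.9, -0.59, 0],
    [0.9, -0.59, 0],
  ],
  rot=[
    [0, 0, 0],
    [0, 0, 0],
    [0, 0, 0],
    [0, 0, 0],
  ],
  claw=[1, 1, 1, 1],
)

```text
time: 0.77
position: [395.2, -362.7, 238.7]
tool_rot: [-0.002, 0.971, 0.239, 0.002]
force: [0.6, 0.2, -0.9]
width: 88.1
finger_force: 0.0
```

>>> drive_tool(
  travel=[
    [0.3, -0.2, 0],
    [0.6, -0.4, 0],
    [0.9, -0.59, 0],
    [0.9, -0.59, 0],
  ],
  rot=[
    [0, 0, 0],
    [0, 0, 0],
    [0, 0, 0],
    [0, 0, 0],
  ],
  claw=[1, 1, 1, 1],
)

```text
time: 1.1
position: [448.5, -269.3, 238.8]
tool_rot: [-0.002, 0.971, 0.239, 0.002]
force: [-0.5, 0.4, 0.2]
width: 88.6
finger_force: 0.0
```

>>> drive_tool(
  travel=[
    [0.3, -0.2, 0],
    [0.6, -0.4, 0],
    [0.9, -0.59, 0],
    [0.9, -0.59, 0],
  ],
  rot=[
    [0, 0, 0],
    [0, 0, 0],
    [0, 0, 0],
    [0, 0, 0],
  ],
  claw=[1, 1, 1, 1],
)

```text
time: 1.43
position: [501.8, -175.5, 238.8]
tool_rot: [-0.002, 0.971, 0.239, 0.003]
force: [0.9, 0.2, -0.2]
width: 88.1
finger_force: 0.0
```

>>> drive_tool(
  travel=[
    [0.3, -0.2, 0],
    [0.6, -0.4, 0],
    [0.9, -0.59, 0],
    [0.9, -0.59, 0],
  ],
  rot=[
    [0, 0, 0],
    [0, 0, 0],
    [0, 0, 0],
    [0, 0, 0],
  ],
  claw=[1, 1, 1, 1],
)

```text
time: 1.77
position: [554.7, -81.6, 238.8]
tool_rot: [-0.002, 0.971, 0.239, 0.003]
force: [0.4, 1.4, -0.0]
width: 88.0
finger_force: 0.0
```

>>> drive_tool(
  travel=[
    [0.3, -0.2, 0],
    [0.6, -0.4, 0],
    [0.85, -0.57, 0],
    [0.85, -0.57, 0],
    [0.85, -0.57, 0],
    [0.85, -0.57, 0],
  ],
  rot=[
    [0, 0, 0],
    [0, 0, 0.02],
    [0, 0, 0.05],
    [0, 0, 0.05],
    [0, 0, 0.05],
    [0, 0, 0.05],
  ],
  claw=[1, 1, 1, 1, 1, 1],
)

```text
time: 2.27
position: [600.1, -2.3, 238.3]
tool_rot: [0.001, 0.988, 0.156, -0.001]
force: [0.6, -1.3, 0.3]
width: 88.1
finger_force: 0.0
```

```bash
python3 - <<'E'
from h import *
s=get_state();I=snapshot("wrist")[:,:,::-1];cv2.imwrite("pics/w1.png",I)
import pickle;pickle.dump(s,open("w1.pkl","wb"));print(s["time"],s["position"],s["tool_rot"],s["qpos"])
cv2.imwrite("pics/w1b.png",cv2.resize(I[50:400,120:520],None,fx=2,fy=1.7)[:600,:800])
E
```

```text
2.2667 [600.14396853  -2.30193419 238.30089868] [ 6.44167797e-04  9.87723946e-01  1.56206534e-01 -7.14969811e-04] [-0.02925308  0.65250304 -0.07741558  1.64684144  0.06460663  0.84607479
 -1.39083558]
```

View pics/w1.png

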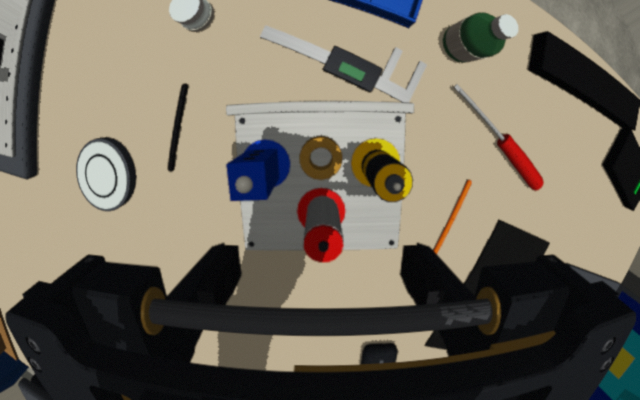

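The wrist view shows the whole tray, nearly square to the tool, at about (322,180), and the stage at (105,173). Enlarging the tray.

```bash
python3 - <<'E'
import cv2
I=cv2.imread("pics/w1.png");cv2.imwrite("pics/w1c.png",cv2.convertScaleAbs(cv2.resize(I[98:268,220:420],None,fx=4,fy=3.5,interpolation=cv2.INTER_CUBIC),alpha=1.6))
cv2.imwrite("pics/w1s.png",cv2.convertScaleAbs(cv2.resize(I[130:220,65:145],None,fx=6,fy=6,interpolation=cv2.INTER_CUBIC),alpha=1.3))
E
```

```text
(no output)
```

View pics/w1c.png

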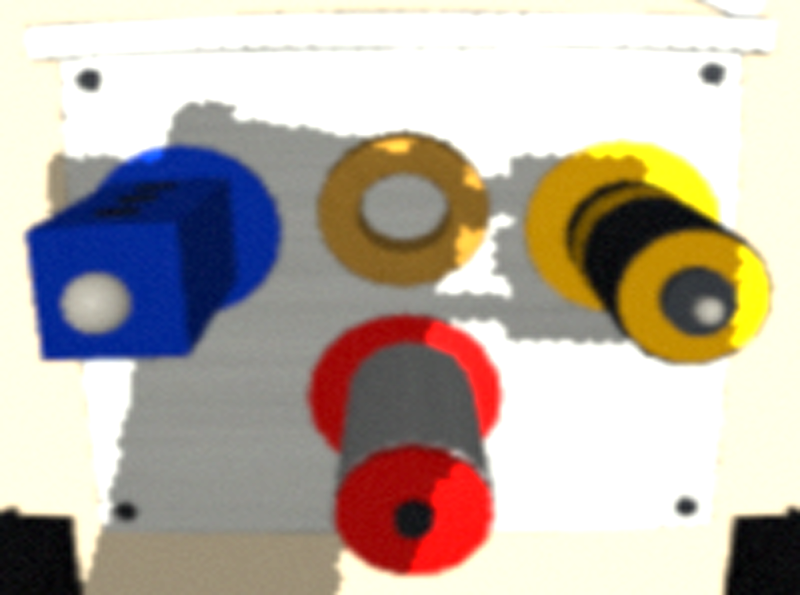

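View pics/w1s.png

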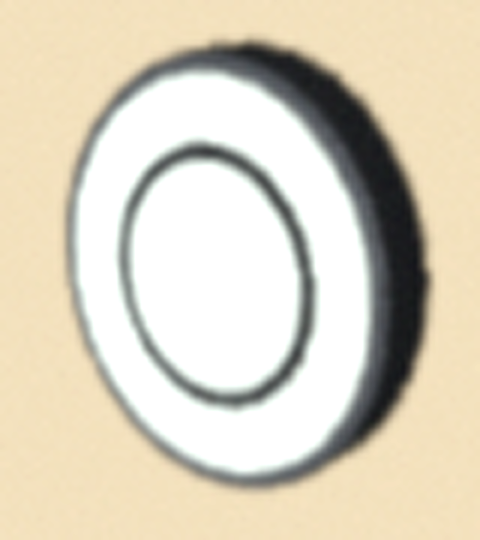

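Blue top corners lie at crop (28,232), (175,222), (190,353) and (42,357). The yellow top centre is (693,297), the red cap (415,510) and the ring (403,205). In its own crop the stage ring is centred at about (218,275).

```bash
python3 - <<'E'
from h import *
import pickle;s=pickle.load(open("w1.pkl","rb"))
def c(n,x,y,z): p=at("wrist",220+(x+.5)/4-.5,98+(y+.5)/3.5-.5,z,s);print(n,p);return p
B=[c("b",*p,104) for p in[(28,232),(175,222),(190,353),(42,357)]];print("blue",np.mean(B,0))
for i,j in((0,1),(3,2)):d=B[j]-B[i];print(np.hypot(*d),np.degrees(np.arctan2(d[1],d[0]))+90)
for i,j in((3,0),(2,1)):d=B[j]-B[i];print(np.hypot(*d),np.degrees(np.arctan2(d[1],d[0])))
c("ball",97,302,114);c("yel",693,297,104);c("yel l",616,297,104);c("yel r",772,297,104);c("yel t",693,230,104);c("yel b",693,363,104)
c("redcap",415,510,116);c("button",413,519,120);c("l",335,510,116);c("r",493,510,116);c("t",415,446,116);c("b",415,574,116)
c("ring",403,207,36)
f=[c("s",*p,10) for p in[(89,79),(711,73),(685,506),(125,511)]]
for i,j in((0,1),(3,2)):d=f[j]-f[i];print(np.hypot(*d),np.degrees(np.arctan2(d[1],d[0]))+90)
print("stage",at("wrist",65+218/6,130+275/6,20,s))
print(2*np.degrees(np.arctan2(s["tool_rot"][2],s["tool_rot"][1])))
E
```

```text
b [599.3  90.2]
b [612.3  56.5]
b [578.2  43.5]
b [565.7  78.6]
blue [588.875  67.2  ]
36.12049279841016 21.094453741232925
37.25936123982803 19.602103743961763
35.54602650086215 19.04662429763587
36.493972104992814 20.868430915661126
ball [588.5  67.3]
yel [630.4 -65.9]
yel l [624.5 -48.1]
yel r [636.8 -84.7]
yel t [647.8 -59.2]
yel b [612.9 -73. ]
redcap [555.5 -20.6]
button [554.6 -20.3]
l [549.6  -2.3]
r [561.2 -38.4]
t [573.5 -14.7]
b [536.5 -26.8]
ring [621.5   3.7]
s [632.6 108.3]
s [693.2 -72. ]
s [ 537.3 -124.4]
s [476.6  56.2]
190.21159270664867 18.57783076990934
190.5278194910129 18.577593622430328
stage [505.6 300.3]
17.973564327427493
```

>>> drive_tool(
  travel=[
    [0.05, 0.35, 0],
    [0.09, 0.7, 0.1],
    [0.09, 0.7, 0.4],
    [0.09, 0.7, 0.7],
    [0.09, 0.7, 0.9],
    [0.09, 0.7, 0.9],
    [0.09, 0.7, 0.9],
  ],
  rot=[
    [0, 0, -0.01],
    [0, 0, -0.01],
    [0, 0, -0.01],
    [0, 0, -0.01],
    [0, 0, -0.01],
    [0, 0, -0.01],
    [0, 0, -0.01],
  ],
  claw=[1, 1, 1, 1, 1, 1, 1],
)

```text
time: 2.9
position: [629.7, -66.3, 148.2]
tool_rot: [0.0, 0.985, 0.171, -0.001]
force: [0.8, 0.3, 1.0]
width: 88.2
finger_force: 0.0
```

```bash
python3 - <<'E'
from h import *
s=get_state();print(s["position"],2*np.degrees(np.arctan2(s["tool_rot"][2],s["tool_rot"][1])))
print(tomove(np.array([630.4,-65.9,70])-s["position"],s), tomove(np.array([570,-337,70])-np.array([630.4,-65.9,70]),s),tomove(np.array([100,0,0]),s))
E
```

```text
[629.67504913 -66.28603051 148.20037015] 19.66734670340165
[ 0.01  -0.001  0.782] [-1.481  2.35   0.003] [ 0.942  0.337 -0.002]
```

>>> drive_tool(
  travel=[
    [0, 0, 0.2],
    [0, 0, 0.45],
    [0, 0, 0.65],
    [0, 0, 0.78],
    [0, 0, 0.78],
    [0, 0, 0.78],
    [0, 0, 0.78],
    [0, 0, 0.78],
    [0, 0, 0.78],
    [0, 0, 0.78],
    [0, 0, 0.78],
    [0, 0, 0.78],
    [0, 0, 0.78],
    [0, 0, 0.78],
    [0, 0, 0.78],
  ],
  rot=[
    [0, 0, 0],
    [0, 0, 0],
    [0, 0, 0],
    [0, 0, 0],
    [0, 0, 0],
    [0, 0, 0],
    [0, 0, 0],
    [0, 0, 0],
    [0, 0, 0],
    [0, 0, 0],
    [0, 0, 0],
    [0, 0, 0],
    [0, 0, 0],
    [0, 0, 0],
    [0, 0, 0],
  ],
  claw=[1, 1, 1, 1, 1, -1, -1, -1, -1, -1, -1, -1, -1, -1, -1],
  force=30,
)

```text
time: 4.15
position: [631.0, -64.7, 70.9]
tool_rot: [0.0, 0.985, 0.172, 0.0]
force: [-0.1, -0.8, 2.2]
width: 39.5
finger_force: 30.0
```

>>> drive_tool(
  travel=[
    [0, 0, -0.1],
    [0, 0, -0.3],
    [0, 0, -0.5],
    [0, 0.1, -0.5],
    [-0.15, 0.3, -0.5],
    [-0.3, 0.5, -0.5],
    [-0.45, 0.7, -0.5],
    [-0.6, 0.9, -0.5],
  ],
  rot=[
    [0, 0, 0],
    [0, 0, 0],
    [0, 0, 0],
    [0, 0, 0],
    [0, 0, 0],
    [0, 0, 0],
    [0, 0, 0],
    [0, 0, 0],
  ],
  claw=[-1, -1, -1, -1, -1, -1, -1, -1],
)

```text
time: 4.82
position: [603.7, -171.2, 119.8]
tool_rot: [0.0, 0.985, 0.172, -0.001]
force: [-0.6, -1.4, -3.1]
width: 38.7
finger_force: 30.0
```

>>> drive_tool(
  travel=[
    [-0.15, 0.25, 0],
    [-0.3, 0.5, 0],
    [-0.45, 0.75, 0],
    [-0.6, 0.95, 0],
  ],
  rot=[
    [0, 0, 0],
    [0, 0, 0],
    [0, 0, 0],
    [0, 0, 0],
  ],
  claw=[-1, -1, -1, -1],
)

```text
time: 5.15
position: [579.2, -282.5, 119.7]
tool_rot: [0.0, 0.985, 0.171, -0.001]
force: [0.0, 0.3, -3.5]
width: 39.2
finger_force: 30.0
```

>>> drive_tool(
  travel=[
    [-0.12, 0.2, 0],
    [-0.22, 0.38, 0],
    [-0.28, 0.48, 0],
    [-0.28, 0.5, 0],
    [-0.28, 0.5, 0],
    [-0.28, 0.5, 0],
  ],
  rot=[
    [0, 0, 0],
    [0, 0, 0],
    [0, 0, 0],
    [0, 0, 0],
    [0, 0, 0],
    [0, 0, 0],
  ],
  claw=[-1, -1, -1, -1, -1, -1],
)

```text
time: 5.65
position: [571.7, -333.4, 120.3]
tool_rot: [-0.001, 0.985, 0.173, 0.0]
force: [0.2, 0.2, -2.9]
width: 39.5
finger_force: 30.0
```

```bash
python3 - <<'E'
from h import *
s=get_state();print(s["position"],s["force"],2*np.degrees(np.arctan2(s["tool_rot"][2],s["tool_rot"][1])))
I=snapshot("side")[:,:,::-1]
cv2.imwrite("pics/s1.png",I)
print(tomove(np.array([570,-337,63.5])-s["position"],s))
E
```

```text
[ 571.70232733 -333.42132477  120.30602181] [ 0.16058878  0.24822999 -2.88545955] 19.884521046000863
[-0.029  0.029  0.568]
```

View pics/s1.png

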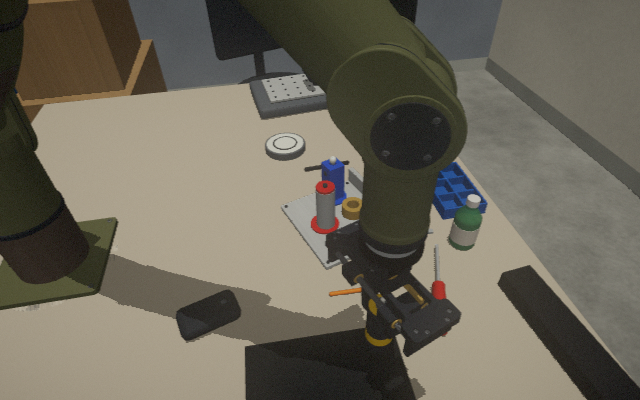

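The side view shows the probe held upright above the mat's far end and the other pieces undisturbed.

>>> drive_tool(
  travel=[
    [-0.03, 0.03, 0.2],
    [-0.03, 0.03, 0.4],
    [-0.03, 0.03, 0.52],
    [-0.03, 0.03, 0.57],
    [-0.03, 0.03, 0.575],
    [-0.03, 0.03, 0.575],
    [-0.03, 0.03, 0.575],
  ],
  rot=[
    [0, 0, 0],
    [0, 0, 0],
    [0, 0, 0],
    [0, 0, 0],
    [0, 0, 0],
    [0, 0, 0],
    [0, 0, 0],
  ],
  claw=[-1, -1, -1, -1, -1, -1, -1],
)

```text
time: 6.28
position: [570.0, -338.9, 63.7]
tool_rot: [0.0, 0.985, 0.172, 0.001]
force: [0.4, 0.9, -2.9]
width: 39.2
finger_force: 30.0
```

>>> drive_tool(
  travel=[
    [0, 0, 0.01],
    [0, 0, 0.01],
    [0, 0, 0.01],
  ],
  rot=[
    [0, 0, 0],
    [0, 0, 0],
    [0, 0, 0],
  ],
  claw=[-1, -1, -1],
)

```text
time: 6.53
position: [569.9, -339.4, 62.8]
tool_rot: [0.0, 0.985, 0.172, 0.001]
force: [0.6, 0.9, -0.1]
width: 39.1
finger_force: 30.0
```

Seated. Release, rise and go to red.

>>> drive_tool(
  travel=[
    [0, 0, 0],
    [0, 0, 0],
    [0, 0, 0],
    [0, 0, 0],
    [0, 0, 0],
    [0, 0, 0],
    [0, 0, -0.15],
    [0, 0, -0.4],
    [0, 0, -0.7],
    [0, 0, -0.9],
    [0, 0, -0.9],
    [0, 0, -0.9],
  ],
  rot=[
    [0, 0, 0],
    [0, 0, 0],
    [0, 0, 0],
    [0, 0, 0],
    [0, 0, 0],
    [0, 0, 0],
    [0, 0, 0],
    [0, 0, 0],
    [0, 0, 0],
    [0, 0, 0],
    [0, 0, 0],
    [0, 0, 0],
  ],
  claw=[1, 1, 1, 1, 1, 1, 1, 1, 1, 1, 1, 1],
)

```text
time: 7.53
position: [569.9, -339.9, 153.4]
tool_rot: [0.001, 0.985, 0.172, 0.001]
force: [-0.4, 0.5, 0.3]
width: 88.1
finger_force: 0.0
```

```bash
python3 - <<'E'
from h import *
s=get_state();print(s["position"],s["width"],2*np.degrees(np.arctan2(s["tool_rot"][2],s["tool_rot"][1])))
print(tomove(np.array([555,-20.5,150])-s["position"],s))
E
```

```text
[ 569.89793128 -339.89153633  153.4066259 ] 88.10225483935324 19.771913797479236
[ 0.94  -3.056  0.03 ]
```

>>> drive_tool(
  travel=[
    [0.1, -0.3, 0],
    [0.2, -0.6, 0],
    [0.3, -0.95, 0],
    [0.3, -0.95, 0],
  ],
  rot=[
    [0, 0, 0],
    [0, 0, 0],
    [0, 0, 0],
    [0, 0, 0],
  ],
  claw=[1, 1, 1, 1],
)

```text
time: 7.87
position: [564.9, -229.3, 150.5]
tool_rot: [-0.005, 0.984, 0.177, -0.001]
force: [0.0, 0.7, 0.3]
width: 88.3
finger_force: 0.0
```

>>> drive_tool(
  travel=[
    [0.1, -0.3, 0],
    [0.2, -0.6, 0],
    [0.3, -0.95, 0],
    [0.3, -0.95, 0],
  ],
  rot=[
    [0, 0, 0],
    [0, 0, 0],
    [0, 0, 0],
    [0, 0, 0],
  ],
  claw=[1, 1, 1, 1],
)

```text
time: 8.2
position: [560.6, -130.1, 150.7]
tool_rot: [-0.004, 0.984, 0.177, -0.001]
force: [0.8, 0.3, 0.6]
width: 88.3
finger_force: 0.0
```

>>> drive_tool(
  travel=[
    [0.1, -0.3, 0],
    [0.2, -0.6, 0],
    [0.3, -0.95, 0],
    [0.34, -1, 0.03],
    [0.34, -1, 0.03],
  ],
  rot=[
    [0, 0, 0],
    [0, 0, 0],
    [0, 0, 0],
    [0, 0, 0],
    [0, 0, 0],
  ],
  claw=[1, 1, 1, 1, 1],
)

```text
time: 8.62
position: [558.9, -30.6, 147.8]
tool_rot: [-0.001, 0.985, 0.175, -0.001]
force: [0.1, -0.2, -0.9]
width: 88.2
finger_force: 0.0
```

>>> drive_tool(
  travel=[
    [0, -0.15, 0],
    [0, -0.15, 0],
    [0, -0.15, 0],
    [0, -0.15, 0],
  ],
  rot=[
    [0, 0, 0],
    [0, 0, 0],
    [0, 0, 0],
    [0, 0, 0],
  ],
  claw=[1, 1, 1, 1],
)

```text
time: 8.95
position: [554.5, -22.7, 148.9]
tool_rot: [0.001, 0.985, 0.171, -0.0]
force: [-0.6, 0.3, 0.7]
width: 88.2
finger_force: 0.0
```

```bash
python3 - <<'E'
from h import *
s=get_state();print(s["position"],s["width"],2*np.degrees(np.arctan2(s["tool_rot"][2],s["tool_rot"][1])))
print(tomove(np.array([555,-20.5,70])-s["position"],s))
E
```

```text
[554.49481867 -22.68544399 148.91530363] 88.18805842354314 19.663949389703934
[ 0.013 -0.02   0.789]
```

>>> drive_tool(
  travel=[
    [0.01, -0.02, 0.15],
    [0.01, -0.02, 0.4],
    [0.01, -0.02, 0.65],
    [0.01, -0.02, 0.79],
    [0.01, -0.02, 0.79],
    [0.01, -0.02, 0.79],
    [0.01, -0.02, 0.79],
    [0.01, -0.02, 0.79],
    [0.01, -0.02, 0.79],
    [0.01, -0.02, 0.79],
    [0.01, -0.02, 0.79],
    [0.01, -0.02, 0.79],
    [0.01, -0.02, 0.79],
    [0.01, -0.02, 0.79],
  ],
  rot=[
    [0, 0, 0],
    [0, 0, 0],
    [0, 0, 0],
    [0, 0, 0],
    [0, 0, 0],
    [0, 0, 0],
    [0, 0, 0],
    [0, 0, 0],
    [0, 0, 0],
    [0, 0, 0],
    [0, 0, 0],
    [0, 0, 0],
    [0, 0, 0],
    [0, 0, 0],
  ],
  claw=[1, 1, 1, 1, 1, -1, -1, -1, -1, -1, -1, -1, -1, -1],
  force=40,
)

```text
time: 10.12
position: [555.1, -18.9, 70.5]
tool_rot: [0.0, 0.985, 0.172, 0.0]
force: [0.5, -1.5, 3.3]
width: 39.2
finger_force: 39.9
```

```bash
python3 - <<'E'
from h import *
s=get_state();print(s["position"],s["width"],s["force"])
print(tomove(np.array([490,-337,s["position"][2]])-s["position"],s))
E
```

```text
[555.14693761 -18.93117306  70.50576471] 39.206462312628666 [ 0.541784   -1.51313135  3.30809853]
[-1.688e+00  2.773e+00  1.000e-03]
```

>>> drive_tool(
  travel=[
    [0, 0, -0.1],
    [0, 0, -0.3],
    [0, 0, -0.5],
    [-0.05, 0.1, -0.5],
    [-0.2, 0.3, -0.5],
    [-0.35, 0.55, -0.5],
    [-0.5, 0.8, -0.5],
    [-0.6, 0.95, -0.5],
  ],
  rot=[
    [0, 0, 0],
    [0, 0, 0],
    [0, 0, 0],
    [0, 0, 0],
    [0, 0, 0],
    [0, 0, 0],
    [0, 0, 0],
    [0, 0, 0],
  ],
  claw=[-1, -1, -1, -1, -1, -1, -1, -1],
)

```text
time: 10.78
position: [528.1, -133.0, 119.2]
tool_rot: [0.001, 0.985, 0.17, -0.002]
force: [0.9, -0.5, -6.4]
width: 39.3
finger_force: 39.9
```

>>> drive_tool(
  travel=[
    [-0.15, 0.25, 0],
    [-0.3, 0.5, 0],
    [-0.45, 0.75, 0],
    [-0.6, 0.95, 0],
  ],
  rot=[
    [0, 0, 0],
    [0, 0, 0],
    [0, 0, 0],
    [0, 0, 0],
  ],
  claw=[-1, -1, -1, -1],
)

```text
time: 11.12
position: [504.4, -240.9, 119.2]
tool_rot: [0.0, 0.985, 0.171, -0.001]
force: [-0.1, 0.0, -4.3]
width: 39.3
finger_force: 39.9
```

>>> drive_tool(
  travel=[
    [-0.15, 0.25, 0],
    [-0.3, 0.5, 0],
    [-0.43, 0.73, 0],
    [-0.49, 0.87, 0],
    [-0.49, 0.87, 0.1],
    [-0.49, 0.87, 0.3],
    [-0.49, 0.87, 0.45],
    [-0.49, 0.87, 0.54],
    [-0.49, 0.87, 0.54],
    [-0.49, 0.87, 0.54],
  ],
  rot=[
    [0, 0, 0],
    [0, 0, 0],
    [0, 0, 0],
    [0, 0, 0],
    [0, 0, 0],
    [0, 0, 0],
    [0, 0, 0],
    [0, 0, 0],
    [0, 0, 0],
    [0, 0, 0],
  ],
  claw=[-1, -1, -1, -1, -1, -1, -1, -1, -1, -1],
)

```text
time: 11.95
position: [488.9, -335.8, 65.5]
tool_rot: [-0.001, 0.985, 0.172, -0.001]
force: [-0.2, -0.7, -4.4]
width: 39.2
finger_force: 40.0
```

>>> drive_tool(
  travel=[
    [0, 0, 0.02],
    [0, 0, 0.025],
    [0, 0, 0.025],
    [0, 0, 0.025],
  ],
  rot=[
    [0, 0, 0],
    [0, 0, 0],
    [0, 0, 0],
    [0, 0, 0],
  ],
  claw=[-1, -1, -1, -1],
)

```text
time: 12.28
position: [489.7, -336.4, 64.2]
tool_rot: [0.0, 0.985, 0.172, 0.0]
force: [-0.1, 1.7, -5.5]
width: 38.8
finger_force: 40.0
```

>>> drive_tool(
  travel=[
    [0, 0, 0.005],
    [0, 0, 0.01],
    [0, 0, 0.01],
    [0, 0, 0.01],
  ],
  rot=[
    [0, 0, 0],
    [0, 0, 0],
    [0, 0, 0],
    [0, 0, 0],
  ],
  claw=[-1, -1, -1, -1],
)

```text
time: 12.62
position: [489.4, -336.3, 62.8]
tool_rot: [0.0, 0.985, 0.172, -0.0]
force: [0.1, 0.7, -5.3]
width: 38.9
finger_force: 40.0
```

>>> drive_tool(
  travel=[
    [0, 0, 0.005],
    [0, 0, 0.007],
    [0, 0, 0.007],
    [0, 0, 0.007],
  ],
  rot=[
    [0, 0, 0],
    [0, 0, 0],
    [0, 0, 0],
    [0, 0, 0],
  ],
  claw=[-1, -1, -1, -1],
)

```text
time: 12.95
position: [489.7, -336.4, 62.4]
tool_rot: [0.0, 0.985, 0.172, 0.0]
force: [-0.4, 0.3, 0.3]
width: 39.0
finger_force: 40.0
```

>>> drive_tool(
  travel=[
    [0, 0, 0],
    [0, 0, 0],
    [0, 0, 0],
    [0, 0, 0],
    [0, 0, 0],
    [0, 0, 0],
    [0, 0, -0.15],
    [0, 0, -0.4],
    [0, 0, -0.7],
    [0, 0, -0.9],
    [0, 0, -0.9],
  ],
  rot=[
    [0, 0, 0],
    [0, 0, 0],
    [0, 0, 0],
    [0, 0, 0],
    [0, 0, 0],
    [0, 0, 0],
    [0, 0, 0],
    [0, 0, 0],
    [0, 0, 0],
    [0, 0, 0],
    [0, 0, 0],
  ],
  claw=[1, 1, 1, 1, 1, 1, 1, 1, 1, 1, 1],
)

```text
time: 13.87
position: [491.9, -337.8, 156.2]
tool_rot: [0.003, 0.985, 0.172, 0.003]
force: [0.5, -0.3, 0.7]
width: 88.1
finger_force: 0.0
```

>>> drive_tool(
  travel=[
    [0.19, -0.29, 0],
    [0.38, -0.58, 0],
    [0.57, -0.87, 0],
    [0.57, -0.87, 0],
  ],
  rot=[
    [0, 0, 0],
    [0, 0, 0],
    [0, 0, 0],
    [0, 0, 0],
  ],
  claw=[1, 1, 1, 1],
)

```text
time: 14.2
position: [516.2, -225.4, 151.5]
tool_rot: [-0.003, 0.984, 0.177, 0.001]
force: [1.0, 0.9, -0.3]
width: 87.9
finger_force: 0.0
```

>>> drive_tool(
  travel=[
    [0.19, -0.29, 0],
    [0.38, -0.58, 0],
    [0.57, -0.87, 0],
    [0.57, -0.87, 0],
  ],
  rot=[
    [0, 0, 0],
    [0, 0, 0],
    [0, 0, 0],
    [0, 0, 0],
  ],
  claw=[1, 1, 1, 1],
)

```text
time: 14.53
position: [540.0, -124.2, 151.5]
tool_rot: [-0.003, 0.984, 0.178, 0.001]
force: [0.2, 1.2, 0.4]
width: 88.0
finger_force: 0.0
```

>>> drive_tool(
  travel=[
    [0.19, -0.29, 0],
    [0.38, -0.58, 0],
    [0.57, -0.87, 0],
    [0.57, -0.87, 0],
  ],
  rot=[
    [0, 0, 0],
    [0, 0, 0],
    [0, 0, 0],
    [0, 0, 0],
  ],
  claw=[1, 1, 1, 1],
)

```text
time: 14.87
position: [563.8, -22.9, 151.6]
tool_rot: [-0.003, 0.984, 0.178, 0.002]
force: [0.7, 0.3, 0.5]
width: 87.9
finger_force: 0.0
```

>>> drive_tool(
  travel=[
    [0.19, -0.29, 0],
    [0.38, -0.58, 0],
    [0.57, -0.85, 0],
    [0.58, -0.85, 0],
    [0.58, -0.85, 0],
    [0.58, -0.85, 0],
  ],
  rot=[
    [0, 0, 0],
    [0, 0, 0],
    [0, 0, 0],
    [0, 0, 0],
    [0, 0, 0],
    [0, 0, 0],
  ],
  claw=[1, 1, 1, 1, 1, 1],
)

```text
time: 15.37
position: [587.4, 65.5, 151.4]
tool_rot: [0.001, 0.985, 0.172, -0.001]
force: [-0.7, -0.3, 0.2]
width: 88.3
finger_force: 0.0
```

```bash
python3 - <<'E'
from h import *
s=get_state();print(s["position"],s["width"],2*np.degrees(np.arctan2(s["tool_rot"][2],s["tool_rot"][1])))
print(tomove(np.array([588.7,67.3,70])-s["position"],s))
E
```

```text
[587.37949942  65.47993529 151.39068363] 88.31784284312026 19.761981441185444
[ 0.02  -0.013  0.814]
```

>>> drive_tool(
  travel=[
    [0.02, -0.01, 0.15],
    [0.02, -0.01, 0.4],
    [0.02, -0.01, 0.65],
    [0.02, -0.01, 0.81],
    [0.02, -0.01, 0.81],
    [0.02, -0.01, 0.81],
    [0.02, -0.01, 0.81],
    [0.02, -0.01, 0.81],
    [0.02, -0.01, 0.81],
    [0.02, -0.01, 0.81],
    [0.02, -0.01, 0.81],
    [0.02, -0.01, 0.81],
    [0.02, -0.01, 0.81],
    [0.02, -0.01, 0.81],
  ],
  rot=[
    [0, 0, 0],
    [0, 0, 0],
    [0, 0, 0],
    [0, 0, 0],
    [0, 0, 0],
    [0, 0, 0],
    [0, 0, 0],
    [0, 0, 0],
    [0, 0, 0],
    [0, 0, 0],
    [0, 0, 0],
    [0, 0, 0],
    [0, 0, 0],
    [0, 0, 0],
  ],
  claw=[1, 1, 1, 1, 1, -1, -1, -1, -1, -1, -1, -1, -1, -1],
  force=30,
)

```text
time: 16.53
position: [589.6, 68.4, 71.2]
tool_rot: [0.0, 0.985, 0.172, 0.0]
force: [0.3, 0.3, 2.0]
width: 37.7
finger_force: 30.0
```

```bash
python3 - <<'E'
from h import *
s=get_state();print(s["position"],s["width"],s["force"],s["ft_torque"])
print(tomove(np.array([410,-337,s["position"][2]])-s["position"],s))
E
```

```text
[589.57116727  68.39456288  71.24000222] 37.690388518096896 [0.33633685 0.27225831 1.95812414] [-0.05920384  0.02240266  0.04033068]
[-3.062  3.207 -0.   ]
```

>>> drive_tool(
  travel=[
    [0, 0, -0.1],
    [0, 0, -0.3],
    [0, 0, -0.5],
    [-0.1, 0.1, -0.6],
    [-0.3, 0.3, -0.6],
    [-0.5, 0.5, -0.6],
    [-0.7, 0.7, -0.6],
    [-0.8, 0.8, -0.6],
  ],
  rot=[
    [0, 0, 0],
    [0, 0, 0],
    [0, 0, 0],
    [0, 0, 0],
    [0, 0, 0],
    [0, 0, 0],
    [0, 0, 0],
    [0, 0, 0],
  ],
  claw=[-1, -1, -1, -1, -1, -1, -1, -1],
)

```text
time: 17.2
position: [537.7, -39.5, 130.9]
tool_rot: [0.002, 0.986, 0.169, -0.002]
force: [-0.1, -1.3, -4.6]
width: 37.6
finger_force: 30.0
```

>>> drive_tool(
  travel=[
    [-0.2, 0.2, 0],
    [-0.4, 0.4, 0],
    [-0.6, 0.6, 0],
    [-0.8, 0.8, 0],
  ],
  rot=[
    [0, 0, 0],
    [0, 0, 0],
    [0, 0, 0],
    [0, 0, 0],
  ],
  claw=[-1, -1, -1, -1],
)

```text
time: 17.53
position: [491.8, -137.5, 131.0]
tool_rot: [-0.0, 0.985, 0.172, -0.0]
force: [-0.1, 0.2, -3.6]
width: 37.8
finger_force: 30.0
```

>>> drive_tool(
  travel=[
    [-0.2, 0.2, 0],
    [-0.4, 0.4, 0],
    [-0.6, 0.6, 0],
    [-0.8, 0.8, 0],
  ],
  rot=[
    [0, 0, 0],
    [0, 0, 0],
    [0, 0, 0],
    [0, 0, 0],
  ],
  claw=[-1, -1, -1, -1],
)

```text
time: 17.87
position: [443.6, -239.9, 131.0]
tool_rot: [-0.0, 0.985, 0.172, -0.0]
force: [-0.7, -1.0, -3.3]
width: 38.0
finger_force: 30.0
```

>>> drive_tool(
  travel=[
    [-0.2, 0.2, 0],
    [-0.4, 0.4, 0],
    [-0.6, 0.6, 0],
    [-0.66, 0.75, 0],
    [-0.66, 0.81, 0],
    [-0.66, 0.81, 0.2],
    [-0.66, 0.81, 0.4],
    [-0.66, 0.81, 0.6],
    [-0.66, 0.81, 0.63],
    [-0.66, 0.81, 0.63],
    [-0.66, 0.81, 0.63],
  ],
  rot=[
    [0, 0, 0],
    [0, 0, 0],
    [0, 0, 0],
    [0, 0, 0],
    [0, 0, 0],
    [0, 0, 0],
    [0, 0, 0],
    [0, 0, 0],
    [0, 0, 0],
    [0, 0, 0],
    [0, 0, 0],
  ],
  claw=[-1, -1, -1, -1, -1, -1, -1, -1, -1, -1, -1],
)

```text
time: 18.78
position: [410.8, -336.7, 68.5]
tool_rot: [0.0, 0.985, 0.172, 0.0]
force: [0.4, -0.5, -2.7]
width: 37.9
finger_force: 30.0
```

>>> drive_tool(
  travel=[
    [0, 0, 0.03],
    [0, 0, 0.045],
    [0, 0, 0.045],
    [0, 0, 0.045],
  ],
  rot=[
    [0, 0, 0],
    [0, 0, 0],
    [0, 0, 0],
    [0, 0, 0],
  ],
  claw=[-1, -1, -1, -1],
)

```text
time: 19.12
position: [410.3, -337.4, 64.0]
tool_rot: [0.0, 0.985, 0.172, 0.0]
force: [0.1, -0.2, -3.8]
width: 38.1
finger_force: 30.0
```

>>> drive_tool(
  travel=[
    [0, 0, 0.005],
    [0, 0, 0.005],
    [0, 0, 0.005],
  ],
  rot=[
    [0, 0, 0],
    [0, 0, 0],
    [0, 0, 0],
  ],
  claw=[-1, -1, -1],
)

```text
time: 19.37
position: [410.2, -337.3, 63.2]
tool_rot: [0.0, 0.985, 0.172, 0.0]
force: [-0.1, -0.5, -1.3]
width: 37.8
finger_force: 30.0
```

>>> drive_tool(
  travel=[
    [0, 0, 0],
    [0, 0, 0],
    [0, 0, 0],
    [0, 0, 0],
    [0, 0, 0],
    [0, 0, 0],
    [0, 0, -0.15],
    [0, 0, -0.4],
    [0, 0, -0.7],
    [0, 0, -0.9],
    [0, 0, -0.9],
  ],
  rot=[
    [0, 0, 0],
    [0, 0, 0],
    [0, 0, 0],
    [0, 0, 0],
    [0, 0, 0],
    [0, 0, 0],
    [0, 0, 0],
    [0, 0, 0],
    [0, 0, 0],
    [0, 0, 0],
    [0, 0, 0],
  ],
  claw=[1, 1, 1, 1, 1, 1, 1, 1, 1, 1, 1],
)

```text
time: 20.28
position: [412.1, -338.6, 156.7]
tool_rot: [0.003, 0.985, 0.171, 0.003]
force: [0.0, -0.1, -0.6]
width: 88.0
finger_force: 0.0
```

>>> drive_tool(
  travel=[
    [0.3, -0.25, 0],
    [0.6, -0.5, -0.1],
    [0.9, -0.75, -0.2],
    [0.97, -0.84, -0.28],
    [0.97, -0.84, -0.28],
  ],
  rot=[
    [0, 0, 0],
    [0, 0, 0],
    [0, 0, 0],
    [0, 0, 0],
    [0, 0, 0],
  ],
  claw=[1, 1, 1, 1, 1],
)

```text
time: 20.7
position: [475.7, -220.9, 181.9]
tool_rot: [-0.001, 0.984, 0.176, 0.002]
force: [-0.3, -0.5, -0.2]
width: 88.0
finger_force: 0.0
```

>>> drive_tool(
  travel=[
    [0.3, -0.25, 0],
    [0.6, -0.5, -0.1],
    [0.9, -0.75, -0.2],
    [0.97, -0.84, -0.28],
    [0.97, -0.84, -0.28],
  ],
  rot=[
    [0, 0, 0],
    [0, 0, 0],
    [0, 0, 0],
    [0, 0, 0],
    [0, 0, 0],
  ],
  claw=[1, 1, 1, 1, 1],
)

```text
time: 21.12
position: [537.6, -110.7, 209.6]
tool_rot: [-0.0, 0.985, 0.174, 0.001]
force: [0.0, 0.1, -0.6]
width: 88.2
finger_force: 0.0
```

>>> drive_tool(
  travel=[
    [0.3, -0.25, 0],
    [0.6, -0.5, -0.1],
    [0.9, -0.75, -0.2],
    [0.97, -0.84, -0.28],
    [0.97, -0.84, -0.28],
    [0.97, -0.84, -0.28],
    [0.97, -0.84, -0.28],
    [0.97, -0.84, -0.28],
  ],
  rot=[
    [0, 0, 0],
    [0, 0, 0],
    [0, 0, 0],
    [0, 0, 0],
    [0, 0, 0],
    [0, 0, 0],
    [0, 0, 0],
    [0, 0, 0],
  ],
  claw=[1, 1, 1, 1, 1, 1, 1, 1],
)

```text
time: 21.78
position: [597.2, -5.5, 236.0]
tool_rot: [0.001, 0.986, 0.169, -0.002]
force: [0.0, 0.3, -0.6]
width: 87.9
finger_force: 0.0
```

```bash
python3 - <<'E'
from h import *
import pickle
s=get_state();I=snapshot("wrist")[:,:,::-1];cv2.imwrite("pics/w2.png",I);pickle.dump(s,open("w2.pkl","wb"))
J=snapshot("side")[:,:,::-1];cv2.imwrite("pics/s2.png",J);T=snapshot("top")[:,:,::-1];cv2.imwrite("pics/t2.png",T)
a=cv2.convertScaleAbs(cv2.resize(I[95:255,220:420],None,fx=3,fy=3,interpolation=cv2.INTER_CUBIC),alpha=1.4)
cv2.imwrite("pics/w2c.png",cv2.convertScaleAbs(cv2.resize(I[95:255,220:420],None,fx=4,fy=3.5,interpolation=cv2.INTER_CUBIC),alpha=1.4))
print(s["position"],2*np.degrees(np.arctan2(s["tool_rot"][2],s["tool_rot"][1])))
E
```

```text
[597.18826325  -5.54756321 236.03182639] 19.515162549591476
```

View pics/w2c.png

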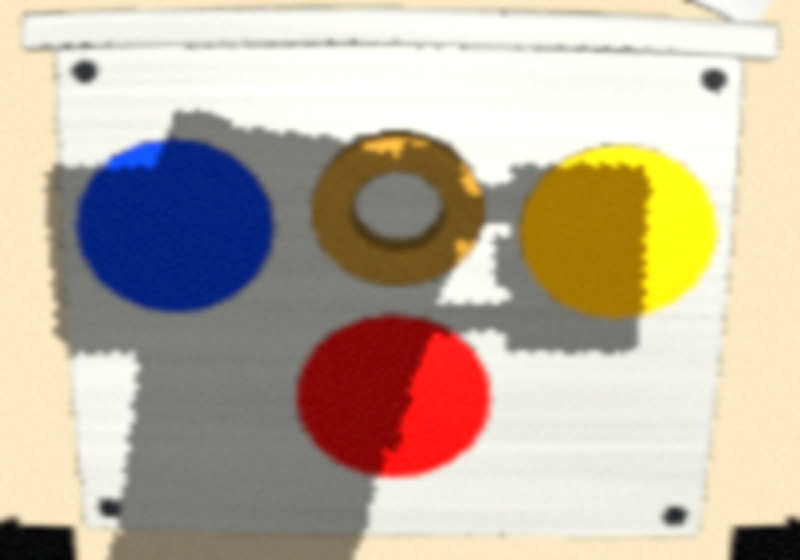

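View pics/s2.png

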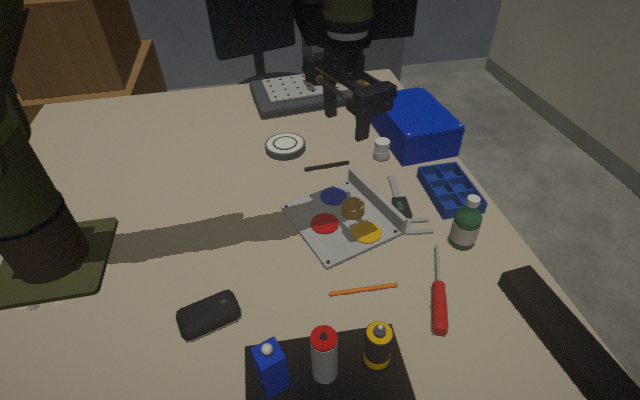

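The three pieces stand upright on the mat in the side view: blue (268,370), red (323,355), yellow (378,345). In the wrist crop the extents are:

| Item | Columns | Rows |
|---|---|---|
| Blue pad | 76–273 | 139–312 |
| Yellow pad | 520–718 | 144–319 |
| Red pad | 297–491 | 315–477 |
| Ring | 311–485 | to 286 at the bottom |

```bash
cat >> h.py <<'E'
def fitc(ext,r,z,s,g,tr):  # ext: l,r,t,b image extremes (None to skip); tr maps px->crop
    from scipy.optimize import least_squares
    a=np.linspace(0,2*np.pi,180)
    def f(p):
        q=np.array([tr(*proj("wrist",np.array([p[0]+r*np.cos(t),p[1]+r*np.sin(t),z]),s)) for t in a])
        e=[q[:,0].min(),q[:,0].max(),q[:,1].min(),q[:,1].max()]
        return [m-n for m,n in zip(e,ext) if n is not None]
    R_=least_squares(f,g,diff_step=1e-4);return np.round(R_.x,1),np.round(R_.fun,1)
E
python3 - <<'E'
from h import *
import pickle;s=pickle.load(open("w2.pkl","rb"))
tr=lambda u,v:((u-220+.5)*4-.5,(v-95+.5)*3.5-.5)
P={}
for n,e,r,z,g in [("B",(76,273,139,312),31,14,(590,66)),("Y",(520,718,144,319),31,14,(634,-64)),("R",(297,491,315,477),31,14,(554,-19)),("ring",(311,485,None,286),25,36,(620,4))]:
    P[n],f=fitc(e,r,z,s,g,tr);print(n,P[n],f)
# tray fit
A=np.array([(22,68),(22,-68),(-40,0)],float);B=np.array([P[k] for k in"BYR"])
a=A-A.mean(0);b=B-B.mean(0);th=np.arctan2((a[:,0]*b[:,1]-a[:,1]*b[:,0]).sum(),(a*b).sum());Q=np.array([[np.cos(th),-np.sin(th)],[np.sin(th),np.cos(th)]])
print(np.degrees(th),a@Q.T+B.mean(0))
c=get_state();print(tomove(np.r_[P["ring"],118]-c["position"],c))
E
```

```text
B [589.2  64.9] [-0.9  0.9 -0.7  0.8]Traceback (most recent call last):
  File "<stdin>", line 6, in <module>
  File "h.py", line 29, in fitc
    R_=least_squares(f,g,diff_step=1e-4);return np.round(R_.x,1),np.round(R_.fun,1)
    return func(*args, **kwargs)
    result = trf(vector_fun.fun, vector_fun.jac, x0, f0, J0, lb, ub, ftol, xtol,
                 gtol, max_nfev, x_scale, loss_function, tr_solver,
                 tr_options.copy(), verbose, callback=callback_wrapped)
    return trf_no_bounds(
        fun, jac, x0, f0, J0, ftol, xtol, gtol, max_nfev, x_scale,
        loss_function, tr_solver, tr_options, verbose, callback=callback)
    J = jac(x)
    self._update_jac()
    ~~~~~~~~~~~~~~~~^^
    self.J = self.jac_wrapped(xp_copy(self.x), f0=self.f)
             ~~~~~~~~~~~~~~~~^^^^^^^^^^^^^^^^^^^^^^^^^^^^
    J, dct = approx_derivative(
             ~~~~~~~~~~~~~~~~~^
        self.fun,
        ^^^^^^^^^
    ...<2 lines>...
        **self.finite_diff_options,
        ^^^^^^^^^^^^^^^^^^^^^^^^^^^
    )
    ^
    J, _nfev = _dense_difference(fun_wrapped, x0, f0, h,
               
[... 235 characters left out ...]
or f_eval in f_evals]
                                    ^^^^^^^
    f = np.atleast_1d(self.fun(x, *self.args, **self.kwargs))
                      ~~~~~~~~^^^^^^^^^^^^^^^^^^^^^^^^^^^^^^
    return np.atleast_1d(self.fun(x))
                         ~~~~~~~~^^^
    return self.f(x, *self.args, **self.kwargs)
           ~~~~~~^^^^^^^^^^^^^^^^^^^^^^^^^^^^^^
  File "h.py", line 26, in f
    q=np.array([tr(*proj("wrist",np.array([p[0]+r*np.cos(t),p[1]+r*np.sin(t),z]),s)) for t in a])
                    ~~~~^^^^^^^^^^^^^^^^^^^^^^^^^^^^^^^^^^^^^^^^^^^^^^^^^^^^^^^^^^^
  File "h.py", line 14, in proj
    m=camera_model(n);K=m["camera_matrix"]
ValueError: time passes only in moves, steps and waits
```

```bash
sed -i 's/^from scipy.spatial/import functools\ncamera_model=functools.lru_cache(None)(camera_model)\nfrom scipy.spatial/' h.py
cat > pads.py <<'E'
from h import *
import pickle;s=pickle.load(open("w2.pkl","rb"))
tr=lambda u,v:((u-220+.5)*4-.5,(v-95+.5)*3.5-.5)
P={}
for n,e,r,z,g in [("B",(76,273,139,312),31,14,(590,66)),("Y",(520,718,144,319),31,14,(634,-64)),("R",(297,491,315,477),31,14,(554,-19)),("ring",(311,485,None,286),25,36,(620,4))]:
    P[n],f=fitc(e,r,z,s,g,tr);print(n,P[n],f)
A=np.array([(22,68),(22,-68),(-40,0)],float);B=np.array([P[k] for k in"BYR"])
a=A-A.mean(0);b=B-B.mean(0);th=np.arctan2((a[:,0]*b[:,1]-a[:,1]*b[:,0]).sum(),(a*b).sum());Q=np.array([[np.cos(th),-np.sin(th)],[np.sin(th),np.cos(th)]])
print(np.degrees(th),a@Q.T+B.mean(0))
c=get_state();print(tomove(np.r_[P["ring"],118]-c["position"],c))
E
python3 pads.py
```

```text
B [589.2  64.9] [-0.9  0.9 -0.7  0.8]
Y [632.6 -64.3] [-0.5  0.5  0.4 -0.4]
R [552.2 -19.5] [-1.3  1.3 -0.4  0.5]
ring [620.   3.] [-1.4  1.4  0. ]
18.58342706823899 [[589.2518627   64.74068265]
 [632.59304335 -64.16836304]
 [552.15509396 -19.47231961]]
[0.231 0.012 1.186]
```

>>> drive_tool(
  travel=[
    [0.12, 0.01, 0.2],
    [0.23, 0.01, 0.5],
    [0.23, 0.01, 0.8],
    [0.23, 0.01, 1.0],
    [0.23, 0.01, 1.0],
    [0.23, 0.01, 1.0],
    [0.23, 0.01, 1.0],
  ],
  rot=[
    [0, 0, 0],
    [0, 0, 0],
    [0, 0, 0],
    [0, 0, 0],
    [0, 0, 0],
    [0, 0, 0],
    [0, 0, 0],
  ],
  claw=[1, 1, 1, 1, 1, 1, 1],
)

```text
time: 22.52
position: [621.5, 4.9, 138.3]
tool_rot: [0.0, 0.985, 0.171, 0.001]
force: [0.1, -0.4, 0.4]
width: 87.9
finger_force: 0.0
```

```bash
python3 - <<'E'
from h import *
c=get_state();print(c["position"],tomove(np.array([620,3,18])-c["position"],c))
E
```

```text
[621.48706109   4.90064039 138.27804715] [-0.023  0.012  1.203]
```

>>> drive_tool(
  travel=[
    [-0.02, 0.01, 0.3],
    [-0.02, 0.01, 0.6],
    [-0.02, 0.01, 0.8],
    [-0.02, 0.01, 0.95],
    [-0.02, 0.01, 0.95],
    [-0.02, 0.01, 0.95],
  ],
  rot=[
    [0, 0, 0],
    [0, 0, 0],
    [0, 0, 0],
    [0, 0, 0],
    [0, 0, 0],
    [0, 0, 0],
  ],
  claw=[1, 1, 1, 1, 1, 1],
)

```text
time: 23.02
position: [620.0, 3.5, 43.2]
tool_rot: [0.0, 0.985, 0.172, 0.001]
force: [-0.3, 0.1, 0.9]
width: 88.1
finger_force: 0.0
```

>>> drive_tool(
  travel=[
    [0, 0, 0.12],
    [0, 0, 0.24],
    [0, 0, 0.24],
    [0, 0, 0.24],
  ],
  rot=[
    [0, 0, 0],
    [0, 0, 0],
    [0, 0, 0],
    [0, 0, 0],
  ],
  claw=[1, 1, 1, 1],
)

```text
time: 23.35
position: [618.7, 3.6, 17.6]
tool_rot: [0.0, 0.985, 0.172, -0.001]
force: [1.1, -0.1, -0.2]
width: 88.2
finger_force: 0.0
```

>>> drive_tool(
  travel=[
    [0, 0, 0],
    [0, 0, 0],
    [0, 0, 0],
    [0, 0, 0],
    [0, 0, 0],
    [0, 0, 0],
    [0, 0, 0],
    [0, 0, 0],
    [0, 0, 0],
  ],
  rot=[
    [0, 0, 0],
    [0, 0, 0],
    [0, 0, 0],
    [0, 0, 0],
    [0, 0, 0],
    [0, 0, 0],
    [0, 0, 0],
    [0, 0, 0],
    [0, 0, 0],
  ],
  claw=[-1, -1, -1, -1, -1, -1, -1, -1, -1],
  force=30,
)

```text
time: 24.1
position: [619.2, 3.5, 18.2]
tool_rot: [0.0, 0.985, 0.172, 0.0]
force: [-0.1, -0.8, 2.1]
width: 49.6
finger_force: 30.0
```

>>> drive_tool(
  travel=[
    [0, 0, -0.1],
    [0, 0, -0.3],
    [0, 0, -0.6],
    [0, 0, -0.9],
    [0, 0, -0.9],
    [0, 0, -0.9],
  ],
  rot=[
    [0, 0, 0],
    [0, 0, 0],
    [0, 0, 0],
    [0, 0, 0],
    [0, 0, 0],
    [0, 0, 0],
  ],
  claw=[-1, -1, -1, -1, -1, -1],
)

```text
time: 24.6
position: [620.1, 3.7, 109.8]
tool_rot: [0.0, 0.985, 0.172, 0.002]
force: [0.1, -0.4, -2.8]
width: 49.5
finger_force: 30.0
```

```bash
python3 - <<'E'
from h import *
c=get_state();print(c["position"],c["force"],c["width"],tomove(np.array([505.4,300.4,28])-c["position"],c))
E
```

```text
[620.06307839   3.67601016 109.82781402] [ 0.052832   -0.3575305  -2.78326109] 49.504913535488534 [-0.078 -3.181  0.815]
```

>>> drive_tool(
  travel=[
    [0, -0.25, 0],
    [-0.01, -0.5, 0],
    [-0.02, -0.75, 0],
    [-0.02, -1, 0],
  ],
  rot=[
    [0, 0, 0],
    [0, 0, 0],
    [0, 0, 0],
    [0, 0, 0],
  ],
  claw=[-1, -1, -1, -1],
)

```text
time: 24.93
position: [581.2, 97.5, 106.3]
tool_rot: [0.0, 0.985, 0.172, -0.002]
force: [0.3, -0.0, -2.2]
width: 49.6
finger_force: 30.0
```

>>> drive_tool(
  travel=[
    [0, -0.25, 0],
    [-0.01, -0.5, 0],
    [-0.02, -0.75, 0],
    [-0.03, -1, 0],
  ],
  rot=[
    [0, 0, 0],
    [0, 0, 0],
    [0, 0, 0],
    [0, 0, 0],
  ],
  claw=[-1, -1, -1, -1],
)

```text
time: 25.27
position: [544.7, 190.6, 106.4]
tool_rot: [0.0, 0.985, 0.172, -0.002]
force: [-0.7, -0.1, -2.3]
width: 49.6
finger_force: 30.0
```

>>> drive_tool(
  travel=[
    [0, -0.25, 0],
    [-0.01, -0.5, 0],
    [-0.02, -0.75, 0],
    [-0.03, -1, 0],
  ],
  rot=[
    [0, 0, 0],
    [0, 0, 0],
    [0, 0, 0],
    [0, 0, 0],
  ],
  claw=[-1, -1, -1, -1],
)

```text
time: 25.6
position: [508.1, 283.5, 106.3]
tool_rot: [0.001, 0.985, 0.172, -0.002]
force: [-0.3, 1.0, -2.5]
width: 49.9
finger_force: 30.0
```

>>> drive_tool(
  travel=[
    [0, -0.1, 0],
    [0, -0.18, 0],
    [0, -0.18, 0.15],
    [0, -0.18, 0.3],
    [0, -0.18, 0.3],
    [0, -0.18, 0.3],
    [0, -0.18, 0.3],
    [0, -0.18, 0.3],
  ],
  rot=[
    [0, 0, 0],
    [0, 0, 0],
    [0, 0, 0],
    [0, 0, 0],
    [0, 0, 0],
    [0, 0, 0],
    [0, 0, 0],
    [0, 0, 0],
  ],
  claw=[-1, -1, -1, -1, -1, -1, -1, -1],
)

```text
time: 26.27
position: [504.8, 299.6, 78.7]
tool_rot: [0.0, 0.985, 0.171, 0.001]
force: [0.9, 0.1, -1.5]
width: 49.3
finger_force: 30.0
```

```bash
python3 - <<'E'
from h import *
import pickle
c=get_state();I=snapshot("wrist")[:,:,::-1];pickle.dump(c,open("w3.pkl","wb"));cv2.imwrite("pics/w3.png",I)
print(c["position"],c["tool_rot"],tomove(np.array([505.4,300.4,28])-c["position"],c))
u,v=proj("wrist",np.r_[505.4,300.4,20],c);print(u,v)
u0,v0=int(u)-100,max(0,int(v)-75);print(u0,v0)
cv2.imwrite("pics/w3c.png",cv2.convertScaleAbs(cv2.resize(I[v0:v0+150,u0:u0+200],None,fx=4,fy=4,interpolation=cv2.INTER_CUBIC),alpha=1.3))
E
```

```text
[504.81028253 299.63940744  78.66941106] [2.02228413e-05 9.85244826e-01 1.71149890e-01 5.89498393e-04] [ 0.008 -0.005  0.507]
318.78149864415116 219.47043490598125
218 144
```

View pics/w3c.png

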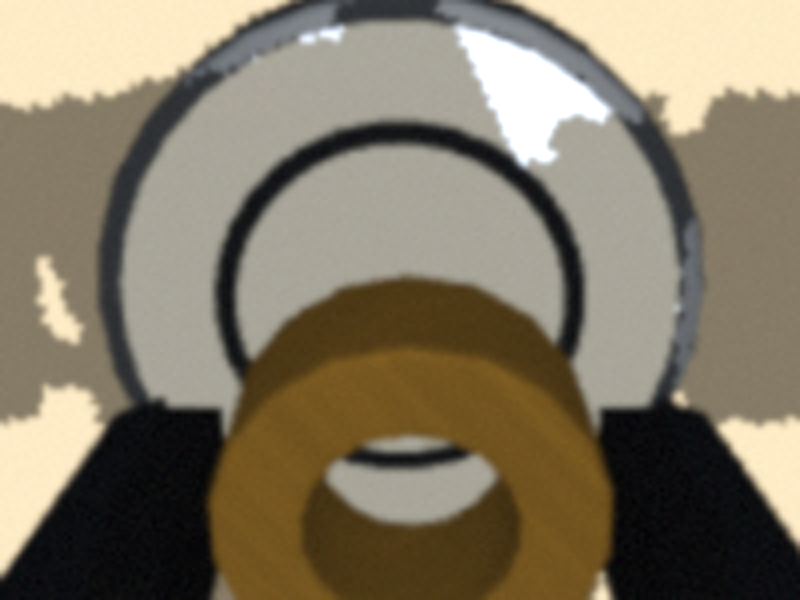

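The crop (4x, offset 218,144) shows the painted circle spanning x 215–584 and y 121–467. The held ring's top rim spans x 208–613 from y 348, with the bore at x 302–520 from y 437.

```bash
python3 - <<'E'
from h import *
import pickle;s=pickle.load(open("w3.pkl","rb"))
tr=lambda u,v:((u-218+.5)*4-.5,(v-144+.5)*4-.5)
C,f=fitc((215,584,121,467),33,20,s,(505,300),tr);print("circle",C,f)
z=s["position"][2]+17.8
r1,f=fitc((208,613,348,None),25,z,s,(505,300),tr);print("ring outer",r1,f)
r2,f=fitc((302,520,437,None),13,z,s,(505,300),tr);print("bore",r2,f)
for r in(r1,r2): print(tomove(np.r_[C-r,0],s))
c=get_state();print(c["position"])
E
```

```text
circle [505.1 301.3] [-0.1  0.1 -0.1  0.1]
ring outer [504.2 298.9] [-2.1  2.1  0.3]
bore [505.  299.1] [ 1.9 -1.9 -0.2]
[ 0.017 -0.02   0.   ]
[ 0.008 -0.02   0.   ]
[504.70914749 299.86941749  78.74363092]
```

>>> drive_tool(
  travel=[
    [0.01, -0.02, 0],
    [0.01, -0.02, 0.15],
    [0.01, -0.02, 0.35],
    [0.01, -0.02, 0.48],
    [0.01, -0.02, 0.49],
    [0.01, -0.02, 0.49],
    [0.01, -0.02, 0.49],
  ],
  rot=[
    [0, 0, 0],
    [0, 0, 0],
    [0, 0, 0],
    [0, 0, 0],
    [0, 0, 0],
    [0, 0, 0],
    [0, 0, 0],
  ],
  claw=[-1, -1, -1, -1, -1, -1, -1],
)

```text
time: 26.9
position: [504.4, 302.4, 29.4]
tool_rot: [0.0, 0.985, 0.172, 0.0]
force: [0.4, -0.6, -2.5]
width: 49.5
finger_force: 30.0
```

>>> drive_tool(
  travel=[
    [0, 0, 0.006],
    [0, 0, 0.006],
    [0, 0, 0.006],
  ],
  rot=[
    [0, 0, 0],
    [0, 0, 0],
    [0, 0, 0],
  ],
  claw=[-1, -1, -1],
)

```text
time: 27.15
position: [504.5, 302.5, 28.9]
tool_rot: [-0.0, 0.985, 0.172, 0.0]
force: [-0.1, 0.3, -2.7]
width: 49.9
finger_force: 30.0
```

>>> drive_tool(
  travel=[
    [0, 0, 0.008],
    [0, 0, 0.008],
    [0, 0, 0.008],
  ],
  rot=[
    [0, 0, 0],
    [0, 0, 0],
    [0, 0, 0],
  ],
  claw=[-1, -1, -1],
)

```text
time: 27.4
position: [504.2, 302.4, 27.7]
tool_rot: [0.0, 0.985, 0.172, 0.0]
force: [-0.7, 0.3, -2.5]
width: 49.6
finger_force: 30.0
```

>>> drive_tool(
  travel=[
    [0, 0, 0.005],
    [0, 0, 0.005],
    [0, 0, 0.005],
  ],
  rot=[
    [0, 0, 0],
    [0, 0, 0],
    [0, 0, 0],
  ],
  claw=[-1, -1, -1],
)

```text
time: 27.65
position: [504.3, 302.4, 27.1]
tool_rot: [0.0, 0.985, 0.172, 0.0]
force: [0.6, 0.4, -1.3]
width: 49.4
finger_force: 30.0
```

>>> drive_tool(
  travel=[
    [0, 0, 0],
    [0, 0, 0],
    [0, 0, 0],
    [0, 0, 0],
    [0, 0, 0],
    [0, 0, 0],
    [0, 0, -0.15],
    [0, 0, -0.4],
    [0, 0, -0.7],
    [0, 0, -1.0],
    [0, 0, -1.0],
    [0, 0, -1.0],
    [0, 0, -1.0],
  ],
  rot=[
    [0, 0, 0],
    [0, 0, 0],
    [0, 0, 0],
    [0, 0, 0],
    [0, 0, 0],
    [0, 0, 0],
    [0, 0, 0],
    [0, 0, 0],
    [0, 0, 0],
    [0, 0, 0],
    [0, 0, 0],
    [0, 0, 0],
    [0, 0, 0],
  ],
  claw=[1, 1, 1, 1, 1, 1, 1, 1, 1, 1, 1, 1, 1],
)

```text
time: 28.73
position: [503.8, 302.1, 126.7]
tool_rot: [0.0, 0.985, 0.172, -0.0]
force: [0.2, -0.2, 0.2]
width: 88.2
finger_force: 0.0
```

```bash
python3 - <<'E'
from h import *
import pickle
c=get_state();I=snapshot("wrist")[:,:,::-1];pickle.dump(c,open("w4.pkl","wb"));cv2.imwrite("pics/w4.png",I)
u,v=proj("wrist",np.r_[505.4,300.4,20],c);u0,v0=int(u)-80,max(0,int(v)-60);print(c["position"],u0,v0)
cv2.imwrite("pics/w4c.png",cv2.convertScaleAbs(cv2.resize(I[v0:v0+120,u0:u0+160],None,fx=5,fy=5,interpolation=cv2.INTER_CUBIC),alpha=1.3))
E
```

```text
[503.80232574 302.09495731 126.68250644] 242 139
```

View pics/w4c.png

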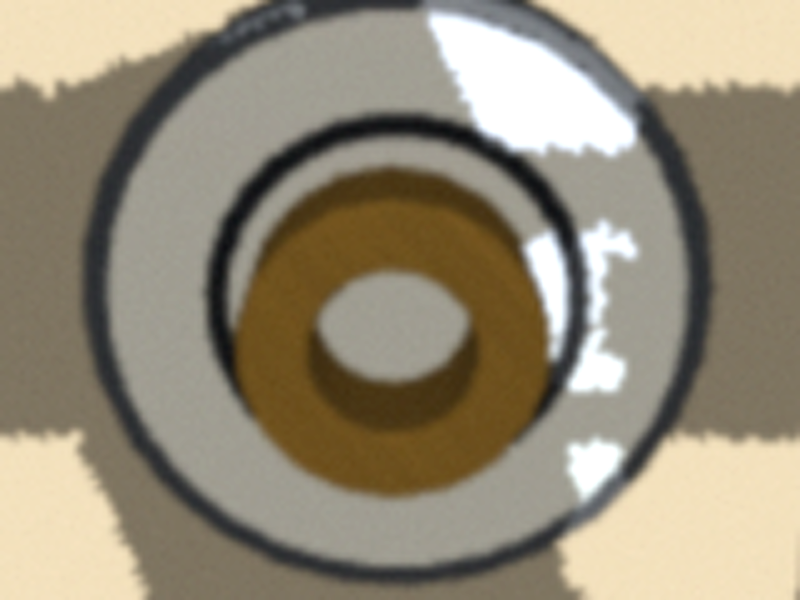

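The ring lies inside the circle: circle x 207–586 from y 113, ring top rim x 234–549 and y 199–497. It looks about 1–2 mm left.

```bash
python3 - <<'E'
from h import *
import pickle;s=pickle.load(open("w4.pkl","rb"))
tr=lambda u,v:((u-242+.5)*5-.5,(v-139+.5)*5-.5)
C,f=fitc((207,586,113,None),33,20,s,(505,300),tr);print("circle",C,f)
r,f=fitc((234,549,199,497),25,46,s,(505,300),tr);print("ring",r,f)
r2,f=fitc((307,478,270,None),13,46,s,(505,300),tr);print("bore",r2,f)
print(tomove(np.r_[C-r,0],s))
# slot search for the mat pieces from side and top pictures
print(np.round(proj("top",np.array([570,-339.4,114])),1))
E
```

```text
circle [505.1 301.4] [-2.1  2.1  0.1]
ring [504.7 302.1] [-2.7  2.7 -2.5  3. ]
bore [505.2 302.1] [ 1.9 -1.9 -0.1]
[0.001 0.008 0.   ]
[461.4 198. ]
```

>>> drive_tool(
  travel=[
    [-0.1, 0.2, -0.15],
    [-0.28, 0.55, -0.3],
    [-0.42, 0.8, -0.3],
    [-0.51, 0.95, -0.3],
  ],
  rot=[
    [0, 0, 0],
    [0, 0, 0],
    [0, 0, 0],
    [0, 0, 0],
  ],
  claw=[1, 1, 1, 1],
)

```text
time: 29.12
position: [487.4, 191.2, 156.3]
tool_rot: [0.002, 0.985, 0.17, -0.001]
force: [-0.7, -0.1, -1.2]
width: 87.9
finger_force: 0.0
```

>>> drive_tool(
  travel=[
    [-0.18, 0.32, 0],
    [-0.35, 0.64, 0],
    [-0.51, 0.95, 0],
    [-0.51, 0.95, 0],
  ],
  rot=[
    [0, 0, 0],
    [0, 0, 0],
    [0, 0, 0],
    [0, 0, 0],
  ],
  claw=[1, 1, 1, 1],
)

```text
time: 29.45
position: [469.6, 80.0, 155.7]
tool_rot: [0.003, 0.986, 0.166, -0.004]
force: [0.4, -0.0, 0.2]
width: 87.8
finger_force: 0.0
```

>>> drive_tool(
  travel=[
    [-0.18, 0.32, 0],
    [-0.35, 0.64, 0],
    [-0.51, 0.95, 0],
    [-0.51, 0.95, 0],
  ],
  rot=[
    [0, 0, 0],
    [0, 0, 0],
    [0, 0, 0],
    [0, 0, 0],
  ],
  claw=[1, 1, 1, 1],
)

```text
time: 29.78
position: [453.7, -25.7, 155.9]
tool_rot: [0.002, 0.986, 0.166, -0.003]
force: [0.2, 0.5, -0.2]
width: 88.1
finger_force: 0.0
```

>>> drive_tool(
  travel=[
    [-0.18, 0.32, 0],
    [-0.35, 0.64, 0],
    [-0.51, 0.95, 0],
    [-0.51, 0.95, 0],
  ],
  rot=[
    [0, 0, 0],
    [0, 0, 0],
    [0, 0, 0],
    [0, 0, 0],
  ],
  claw=[1, 1, 1, 1],
)

```text
time: 30.12
position: [438.0, -132.0, 155.9]
tool_rot: [0.002, 0.986, 0.166, -0.002]
force: [-0.1, -0.4, -1.2]
width: 88.2
finger_force: 0.0
```

>>> drive_tool(
  travel=[
    [-0.18, 0.32, 0],
    [-0.35, 0.64, 0],
    [-0.51, 0.95, 0],
    [-0.51, 0.95, 0],
  ],
  rot=[
    [0, 0, 0],
    [0, 0, 0],
    [0, 0, 0],
    [0, 0, 0],
  ],
  claw=[1, 1, 1, 1],
)

```text
time: 30.45
position: [422.4, -238.6, 156.0]
tool_rot: [0.002, 0.986, 0.166, -0.002]
force: [-0.1, -0.1, 0.3]
width: 88.1
finger_force: 0.0
```

>>> drive_tool(
  travel=[
    [-0.18, 0.32, 0],
    [-0.35, 0.64, 0],
    [-0.49, 0.92, 0],
    [-0.49, 0.92, 0],
    [-0.49, 0.92, 0],
    [-0.49, 0.92, 0],
    [-0.49, 0.92, 0],
  ],
  rot=[
    [0, 0, 0],
    [0, 0, 0],
    [0, 0, 0],
    [0, 0, 0],
    [0, 0, 0],
    [0, 0, 0],
    [0, 0, 0],
  ],
  claw=[1, 1, 1, 1, 1, 1, 1],
)

```text
time: 31.03
position: [410.4, -331.9, 156.6]
tool_rot: [-0.001, 0.985, 0.173, -0.0]
force: [-1.0, 0.5, -0.4]
width: 88.0
finger_force: 0.0
```

```bash
python3 - <<'E'
from h import *
s=get_state();print(s["position"],s["width"],2*np.degrees(np.arctan2(s["tool_rot"][2],s["tool_rot"][1])))
print(tomove(np.array([410.2,-337.3,63.5])-s["position"],s))
E
```

```text
[ 410.44186001 -331.8910741   156.59123138] 88.00929096239484 19.923817440320697
[-0.021  0.052  0.931]
```

>>> drive_tool(
  travel=[
    [-0.02, 0.04, 0.1],
    [-0.02, 0.04, 0.35],
    [-0.02, 0.04, 0.65],
    [-0.02, 0.04, 0.9],
    [-0.02, 0.04, 0.92],
    [-0.02, 0.04, 0.92],
    [-0.02, 0.04, 0.92],
  ],
  rot=[
    [0, 0, 0],
    [0, 0, 0],
    [0, 0, 0],
    [0, 0, 0],
    [0, 0, 0],
    [0, 0, 0],
    [0, 0, 0],
  ],
  claw=[1, 1, 1, 1, 1, 1, 1],
)

```text
time: 31.62
position: [410.0, -338.2, 65.6]
tool_rot: [0.0, 0.985, 0.172, 0.0]
force: [-0.5, -0.2, 0.4]
width: 88.1
finger_force: 0.0
```

```bash
python3 - <<'E'
from h import *
s=get_state();print(s["position"],s["force"])
print(tomove(np.array([410.2,-337.3,63.5])-s["position"],s))
E
```

```text
[ 410.04527309 -338.20997532   65.63200309] [-0.50226423 -0.23260307  0.39922259]
[ 0.005 -0.008  0.021]
```

Grip here (−1 mm in y), then lift.

>>> drive_tool(
  travel=[
    [0.005, -0.01, 0.02],
    [0.005, -0.01, 0.02],
    [0.005, -0.01, 0.02],
    [0.005, -0.01, 0.02],
    [0.005, -0.01, 0.02],
    [0.005, -0.01, 0.02],
    [0.005, -0.01, 0.02],
    [0.005, -0.01, 0.02],
    [0.005, -0.01, 0.02],
    [0.005, -0.01, 0.02],
  ],
  rot=[
    [0, 0, 0],
    [0, 0, 0],
    [0, 0, 0],
    [0, 0, 0],
    [0, 0, 0],
    [0, 0, 0],
    [0, 0, 0],
    [0, 0, 0],
    [0, 0, 0],
    [0, 0, 0],
  ],
  claw=[1, -1, -1, -1, -1, -1, -1, -1, -1, -1],
  force=30,
)

```text
time: 32.45
position: [409.6, -337.5, 63.1]
tool_rot: [0.0, 0.985, 0.172, 0.0]
force: [0.9, 0.4, 0.4]
width: 37.8
finger_force: 30.0
```

```bash
python3 - <<'E'
from h import *
s=get_state();print(s["position"],s["width"])
print(tomove(np.array([589.3,64.8,s["position"][2]+8])-s["position"],s))
E
```

```text
[ 409.64945046 -337.51889639   63.14239951] 37.82408407393695
[ 3.051 -3.178 -0.081]
```

>>> drive_tool(
  travel=[
    [0, 0, -0.1],
    [0, 0, -0.3],
    [0, 0, -0.5],
    [0, -0.1, -0.6],
    [0.2, -0.3, -0.6],
    [0.4, -0.5, -0.6],
    [0.6, -0.7, -0.6],
    [0.8, -0.85, -0.6],
  ],
  rot=[
    [0, 0, 0],
    [0, 0, 0],
    [0, 0, 0],
    [0, 0, 0],
    [0, 0, 0],
    [0, 0, 0],
    [0, 0, 0],
    [0, 0, 0],
  ],
  claw=[-1, -1, -1, -1, -1, -1, -1, -1],
)

```text
time: 33.12
position: [455.2, -227.3, 123.3]
tool_rot: [-0.001, 0.985, 0.172, -0.001]
force: [0.7, 0.3, -4.0]
width: 37.8
finger_force: 30.0
```

>>> drive_tool(
  travel=[
    [0.2, -0.2, 0],
    [0.4, -0.4, 0],
    [0.6, -0.6, 0],
    [0.8, -0.8, 0],
  ],
  rot=[
    [0, 0, 0],
    [0, 0, 0],
    [0, 0, 0],
    [0, 0, 0],
  ],
  claw=[-1, -1, -1, -1],
)

```text
time: 33.45
position: [503.6, -125.9, 123.1]
tool_rot: [-0.0, 0.985, 0.172, -0.001]
force: [-0.1, 0.0, -3.2]
width: 37.7
finger_force: 30.0
```

>>> drive_tool(
  travel=[
    [0.2, -0.2, 0],
    [0.4, -0.4, 0],
    [0.6, -0.6, 0],
    [0.8, -0.8, 0],
  ],
  rot=[
    [0, 0, 0],
    [0, 0, 0],
    [0, 0, 0],
    [0, 0, 0],
  ],
  claw=[-1, -1, -1, -1],
)

```text
time: 33.78
position: [551.6, -23.6, 123.0]
tool_rot: [-0.0, 0.985, 0.172, -0.001]
force: [-0.0, -0.3, -2.5]
width: 37.7
finger_force: 30.0
```

>>> drive_tool(
  travel=[
    [0.2, -0.2, 0],
    [0.4, -0.4, 0],
    [0.55, -0.6, 0],
    [0.65, -0.72, 0],
    [0.65, -0.73, 0],
    [0.65, -0.73, 0.2],
    [0.65, -0.73, 0.4],
    [0.65, -0.73, 0.45],
    [0.65, -0.73, 0.45],
    [0.65, -0.73, 0.45],
    [0.65, -0.73, 0.45],
  ],
  rot=[
    [0, 0, 0],
    [0, 0, 0],
    [0, 0, 0],
    [0, 0, 0],
    [0, 0, 0],
    [0, 0, 0],
    [0, 0, 0],
    [0, 0, 0],
    [0, 0, 0],
    [0, 0, 0],
    [0, 0, 0],
  ],
  claw=[-1, -1, -1, -1, -1, -1, -1, -1, -1, -1, -1],
)

```text
time: 34.7
position: [589.6, 64.6, 79.1]
tool_rot: [0.0, 0.985, 0.171, 0.001]
force: [-0.6, -0.0, -3.3]
width: 37.8
finger_force: 30.0
```

```bash
python3 - <<'E'
from h import *
s=get_state();print(s["position"],s["width"],s["force"])
print(tomove(np.array([589.3,64.8,71.1])-s["position"],s))
E
```

```text
[589.56249961  64.57456072  79.08955257] 37.77201591578604 [-6.09490349e-01 -2.22790158e-03 -3.32008182e+00]
[-0.002 -0.003  0.08 ]
```

>>> drive_tool(
  travel=[
    [0, 0, 0.04],
    [0, 0, 0.07],
    [0, 0, 0.07],
    [0, 0, 0.07],
  ],
  rot=[
    [0, 0, 0],
    [0, 0, 0],
    [0, 0, 0],
    [0, 0, 0],
  ],
  claw=[-1, -1, -1, -1],
)

```text
time: 35.03
position: [589.1, 65.1, 71.2]
tool_rot: [0.0, 0.985, 0.172, 0.0]
force: [-0.1, 0.7, -3.6]
width: 38.1
finger_force: 30.0
```

>>> drive_tool(
  travel=[
    [0, 0, 0.006],
    [0, 0, 0.006],
    [0, 0, 0.006],
  ],
  rot=[
    [0, 0, 0],
    [0, 0, 0],
    [0, 0, 0],
  ],
  claw=[-1, -1, -1],
)

```text
time: 35.28
position: [589.1, 65.1, 71.1]
tool_rot: [0.0, 0.985, 0.172, 0.0]
force: [-0.4, 1.1, 4.2]
width: 37.7
finger_force: 30.0
```

>>> drive_tool(
  travel=[
    [0, 0, 0],
    [0, 0, 0],
    [0, 0, 0],
    [0, 0, 0],
    [0, 0, 0],
    [0, 0, 0],
    [0, 0, -0.15],
    [0, 0, -0.4],
    [0, 0, -0.7],
    [0, 0, -0.85],
    [0, 0, -0.85],
  ],
  rot=[
    [0, 0, 0],
    [0, 0, 0],
    [0, 0, 0],
    [0, 0, 0],
    [0, 0, 0],
    [0, 0, 0],
    [0, 0, 0],
    [0, 0, 0],
    [0, 0, 0],
    [0, 0, 0],
    [0, 0, 0],
  ],
  claw=[1, 1, 1, 1, 1, 1, 1, 1, 1, 1, 1],
)

```text
time: 36.2
position: [591.5, 65.5, 159.1]
tool_rot: [-0.0, 0.985, 0.172, 0.004]
force: [-0.3, 0.1, 0.3]
width: 88.1
finger_force: 0.0
```

>>> drive_tool(
  travel=[
    [-0.19, 0.29, 0],
    [-0.38, 0.58, 0],
    [-0.57, 0.86, 0],
    [-0.57, 0.86, 0],
  ],
  rot=[
    [0, 0, 0],
    [0, 0, 0],
    [0, 0, 0],
    [0, 0, 0],
  ],
  claw=[1, 1, 1, 1],
)

```text
time: 36.53
position: [561.3, -45.0, 154.5]
tool_rot: [0.003, 0.986, 0.166, -0.003]
force: [-0.4, -0.8, -0.2]
width: 88.6
finger_force: 0.0
```

>>> drive_tool(
  travel=[
    [-0.19, 0.29, 0],
    [-0.38, 0.58, 0],
    [-0.57, 0.86, 0],
    [-0.57, 0.86, 0],
  ],
  rot=[
    [0, 0, 0],
    [0, 0, 0],
    [0, 0, 0],
    [0, 0, 0],
  ],
  claw=[1, 1, 1, 1],
)

```text
time: 36.87
position: [536.4, -144.8, 154.5]
tool_rot: [0.003, 0.986, 0.166, -0.003]
force: [-0.4, -1.2, 0.3]
width: 88.1
finger_force: 0.0
```

>>> drive_tool(
  travel=[
    [-0.19, 0.29, 0],
    [-0.38, 0.58, 0],
    [-0.57, 0.86, 0],
    [-0.57, 0.86, 0],
  ],
  rot=[
    [0, 0, 0],
    [0, 0, 0],
    [0, 0, 0],
    [0, 0, 0],
  ],
  claw=[1, 1, 1, 1],
)

```text
time: 37.2
position: [511.6, -244.7, 154.5]
tool_rot: [0.003, 0.986, 0.166, -0.002]
force: [-0.1, -1.3, -0.5]
width: 87.9
finger_force: 0.0
```

>>> drive_tool(
  travel=[
    [-0.19, 0.29, 0],
    [-0.38, 0.58, 0],
    [-0.58, 0.86, 0],
    [-0.58, 0.86, 0],
    [-0.58, 0.86, 0],
    [-0.58, 0.86, 0],
    [-0.58, 0.86, 0],
    [-0.58, 0.86, 0],
  ],
  rot=[
    [0, 0, 0],
    [0, 0, 0],
    [0, 0, 0],
    [0, 0, 0],
    [0, 0, 0],
    [0, 0, 0],
    [0, 0, 0],
    [0, 0, 0],
  ],
  claw=[1, 1, 1, 1, 1, 1, 1, 1],
)

```text
time: 37.87
position: [490.7, -334.1, 155.4]
tool_rot: [-0.001, 0.985, 0.173, 0.0]
force: [0.2, 0.7, 0.0]
width: 88.0
finger_force: 0.0
```

```bash
python3 - <<'E'
from h import *
s=get_state();print(s["position"],s["width"],2*np.degrees(np.arctan2(s["tool_rot"][2],s["tool_rot"][1])))
print(tomove(np.array([489.7,-336.4,62.6])-s["position"],s))
E
```

```text
[ 490.71637922 -334.12757071  155.37769143] 88.04104694506788 19.93858842937335
[-0.018  0.019  0.928]
```

>>> drive_tool(
  travel=[
    [-0.01, 0.02, 0.1],
    [-0.01, 0.02, 0.35],
    [-0.01, 0.02, 0.65],
    [-0.01, 0.02, 0.9],
    [-0.01, 0.02, 0.92],
    [-0.01, 0.02, 0.92],
    [-0.01, 0.02, 0.92],
    [-0.01, 0.02, 0.92],
  ],
  rot=[
    [0, 0, 0],
    [0, 0, 0],
    [0, 0, 0],
    [0, 0, 0],
    [0, 0, 0],
    [0, 0, 0],
    [0, 0, 0],
    [0, 0, 0],
  ],
  claw=[1, 1, 1, 1, 1, 1, 1, 1],
)

```text
time: 38.53
position: [490.8, -338.8, 65.0]
tool_rot: [0.001, 0.985, 0.172, 0.001]
force: [0.4, 0.2, 0.2]
width: 88.3
finger_force: 0.0
```

```bash
python3 - <<'E'
from h import *
s=get_state();print(s["position"],s["force"])
print(tomove(np.array([489.7,-336.4,62.6])-s["position"],s))
E
```

```text
[ 490.83192301 -338.77669606   65.01644481] [0.35688416 0.21896701 0.16862524]
[-0.003 -0.026  0.024]
```

>>> drive_tool(
  travel=[
    [0, -0.02, 0.02],
    [0, -0.02, 0.02],
    [0, -0.02, 0.02],
    [0, -0.02, 0.02],
    [0, -0.02, 0.02],
    [0, -0.02, 0.02],
    [0, -0.02, 0.02],
    [0, -0.02, 0.02],
    [0, -0.02, 0.02],
    [0, -0.02, 0.02],
    [0, -0.02, 0.02],
  ],
  rot=[
    [0, 0, 0],
    [0, 0, 0],
    [0, 0, 0],
    [0, 0, 0],
    [0, 0, 0],
    [0, 0, 0],
    [0, 0, 0],
    [0, 0, 0],
    [0, 0, 0],
    [0, 0, 0],
    [0, 0, 0],
  ],
  claw=[1, 1, -1, -1, -1, -1, -1, -1, -1, -1, -1],
  force=40,
)

```text
time: 39.45
position: [489.0, -336.7, 61.5]
tool_rot: [0.0, 0.985, 0.172, 0.0]
force: [1.0, -0.4, -0.1]
width: 39.0
finger_force: 40.0
```

```bash
python3 - <<'E'
from h import *
s=get_state();print(s["position"],s["width"])
print(tomove(np.array([552.4,-19.3,s["position"][2]+8])-s["position"],s))
E
```

```text
[ 489.04876196 -336.71063895   61.51596008] 39.0078788033526
[ 1.67  -2.773 -0.081]
```

>>> drive_tool(
  travel=[
    [0, 0, -0.1],
    [0, 0, -0.3],
    [0, 0, -0.5],
    [0, -0.1, -0.6],
    [0.1, -0.3, -0.6],
    [0.25, -0.5, -0.6],
    [0.4, -0.75, -0.6],
    [0.55, -0.95, -0.6],
  ],
  rot=[
    [0, 0, 0],
    [0, 0, 0],
    [0, 0, 0],
    [0, 0, 0],
    [0, 0, 0],
    [0, 0, 0],
    [0, 0, 0],
    [0, 0, 0],
  ],
  claw=[-1, -1, -1, -1, -1, -1, -1, -1],
)

```text
time: 40.12
position: [507.3, -225.5, 121.5]
tool_rot: [-0.001, 0.985, 0.172, -0.001]
force: [0.1, 0.9, -5.6]
width: 39.2
finger_force: 40.0
```

>>> drive_tool(
  travel=[
    [0.15, -0.25, 0],
    [0.3, -0.5, 0],
    [0.45, -0.75, 0],
    [0.6, -0.95, 0],
  ],
  rot=[
    [0, 0, 0],
    [0, 0, 0],
    [0, 0, 0],
    [0, 0, 0],
  ],
  claw=[-1, -1, -1, -1],
)

```text
time: 40.45
position: [531.4, -115.3, 121.4]
tool_rot: [-0.001, 0.985, 0.173, -0.001]
force: [0.3, -0.1, -3.9]
width: 38.8
finger_force: 40.0
```

>>> drive_tool(
  travel=[
    [0.15, -0.25, 0],
    [0.3, -0.5, 0],
    [0.45, -0.75, 0],
    [0.52, -0.87, 0],
    [0.52, -0.87, 0],
    [0.52, -0.87, 0.2],
    [0.52, -0.87, 0.4],
    [0.52, -0.87, 0.45],
    [0.52, -0.87, 0.45],
    [0.52, -0.87, 0.45],
    [0.52, -0.87, 0.45],
  ],
  rot=[
    [0, 0, 0],
    [0, 0, 0],
    [0, 0, 0],
    [0, 0, 0],
    [0, 0, 0],
    [0, 0, 0],
    [0, 0, 0],
    [0, 0, 0],
    [0, 0, 0],
    [0, 0, 0],
    [0, 0, 0],
  ],
  claw=[-1, -1, -1, -1, -1, -1, -1, -1, -1, -1, -1],
)

```text
time: 41.37
position: [552.9, -19.6, 77.4]
tool_rot: [0.0, 0.985, 0.171, 0.001]
force: [0.0, -0.1, -4.6]
width: 38.9
finger_force: 40.0
```

```bash
python3 - <<'E'
from h import *
s=get_state();print(s["position"],s["width"],s["force"])
print(tomove(np.array([552.4,-19.3,69.6])-s["position"],s))
E
```

```text
[552.8707768  -19.55533211  77.4001358 ] 38.87148257425858 [ 0.04468061 -0.10065701 -4.64395254]
[-0.004 -0.004  0.078]
```

>>> drive_tool(
  travel=[
    [0, 0, 0.04],
    [0, 0, 0.07],
    [0, 0, 0.07],
    [0, 0, 0.07],
  ],
  rot=[
    [0, 0, 0],
    [0, 0, 0],
    [0, 0, 0],
    [0, 0, 0],
  ],
  claw=[-1, -1, -1, -1],
)

```text
time: 41.7
position: [552.5, -19.3, 69.6]
tool_rot: [0.0, 0.985, 0.172, 0.0]
force: [-0.1, -0.1, -4.7]
width: 39.2
finger_force: 40.0
```

>>> drive_tool(
  travel=[
    [0, 0, 0.006],
    [0, 0, 0.006],
    [0, 0, 0.006],
  ],
  rot=[
    [0, 0, 0],
    [0, 0, 0],
    [0, 0, 0],
  ],
  claw=[-1, -1, -1],
)

```text
time: 41.95
position: [552.6, -19.4, 69.5]
tool_rot: [0.0, 0.985, 0.172, 0.0]
force: [-0.8, -0.9, 2.6]
width: 39.0
finger_force: 40.0
```

>>> drive_tool(
  travel=[
    [0, 0, 0],
    [0, 0, 0],
    [0, 0, 0],
    [0, 0, 0],
    [0, 0, 0],
    [0, 0, 0],
    [0, 0, -0.15],
    [0, 0, -0.4],
    [0, 0, -0.7],
    [0, 0, -0.85],
    [0, 0, -0.85],
  ],
  rot=[
    [0, 0, 0],
    [0, 0, 0],
    [0, 0, 0],
    [0, 0, 0],
    [0, 0, 0],
    [0, 0, 0],
    [0, 0, 0],
    [0, 0, 0],
    [0, 0, 0],
    [0, 0, 0],
    [0, 0, 0],
  ],
  claw=[1, 1, 1, 1, 1, 1, 1, 1, 1, 1, 1],
)

```text
time: 42.87
position: [554.7, -19.3, 157.1]
tool_rot: [0.0, 0.985, 0.172, 0.003]
force: [0.0, 0.4, 0.8]
width: 88.1
finger_force: 0.0
```

>>> drive_tool(
  travel=[
    [-0.1, 0.32, 0],
    [-0.2, 0.65, 0],
    [-0.3, 0.98, 0],
    [-0.3, 1, 0],
  ],
  rot=[
    [0, 0, 0],
    [0, 0, 0],
    [0, 0, 0],
    [0, 0, 0],
  ],
  claw=[1, 1, 1, 1],
)

```text
time: 43.2
position: [556.6, -133.1, 152.9]
tool_rot: [0.003, 0.986, 0.166, -0.001]
force: [0.3, -1.6, 0.7]
width: 88.0
finger_force: 0.0
```

>>> drive_tool(
  travel=[
    [-0.1, 0.32, 0],
    [-0.2, 0.65, 0],
    [-0.3, 0.98, 0],
    [-0.3, 1, 0],
  ],
  rot=[
    [0, 0, 0],
    [0, 0, 0],
    [0, 0, 0],
    [0, 0, 0],
  ],
  claw=[1, 1, 1, 1],
)

```text
time: 43.53
position: [561.7, -237.5, 152.7]
tool_rot: [0.003, 0.986, 0.166, -0.001]
force: [-0.4, -0.8, -0.2]
width: 87.9
finger_force: 0.0
```

>>> drive_tool(
  travel=[
    [-0.1, 0.32, 0],
    [-0.2, 0.65, 0],
    [-0.31, 0.98, 0],
    [-0.31, 1, 0],
    [-0.31, 1, 0],
  ],
  rot=[
    [0, 0, 0],
    [0, 0, 0],
    [0, 0, 0],
    [0, 0, 0],
    [0, 0, 0],
  ],
  claw=[1, 1, 1, 1, 1],
)

```text
time: 43.95
position: [566.8, -335.4, 152.5]
tool_rot: [0.0, 0.986, 0.169, -0.001]
force: [-0.3, 0.5, 0.5]
width: 88.1
finger_force: 0.0
```

>>> drive_tool(
  travel=[
    [0, 0.07, 0],
    [0, 0.07, 0],
    [0, 0.07, 0],
    [0, 0.07, 0],
  ],
  rot=[
    [0, 0, 0],
    [0, 0, 0],
    [0, 0, 0],
    [0, 0, 0],
  ],
  claw=[1, 1, 1, 1],
)

```text
time: 44.28
position: [571.1, -337.4, 153.8]
tool_rot: [-0.0, 0.985, 0.173, 0.0]
force: [0.0, 0.1, 0.3]
width: 87.8
finger_force: 0.0
```

```bash
python3 - <<'E'
from h import *
s=get_state();print(s["position"],s["width"],2*np.degrees(np.arctan2(s["tool_rot"][2],s["tool_rot"][1])))
print(tomove(np.array([569.9,-339.4,62.8])-s["position"],s))
E
```

```text
[ 571.07934835 -337.36456607  153.84664196] 87.80850598643886 19.893225894704546
[-0.018  0.016  0.91 ]
```

>>> drive_tool(
  travel=[
    [-0.01, 0.01, 0.1],
    [-0.01, 0.01, 0.35],
    [-0.01, 0.01, 0.65],
    [-0.01, 0.01, 0.87],
    [-0.01, 0.01, 0.9],
    [-0.01, 0.01, 0.9],
    [-0.01, 0.01, 0.9],
    [-0.01, 0.01, 0.9],
  ],
  rot=[
    [0, 0, 0],
    [0, 0, 0],
    [0, 0, 0],
    [0, 0, 0],
    [0, 0, 0],
    [0, 0, 0],
    [0, 0, 0],
    [0, 0, 0],
  ],
  claw=[1, 1, 1, 1, 1, 1, 1, 1],
)

```text
time: 44.95
position: [571.3, -340.7, 65.6]
tool_rot: [0.001, 0.985, 0.172, 0.001]
force: [0.2, 0.8, 0.3]
width: 87.8
finger_force: 0.0
```

```bash
python3 - <<'E'
from h import *
s=get_state();print(s["position"],s["force"])
print(tomove(np.array([569.9,-339.4,62.8])-s["position"],s))
E
```

```text
[ 571.30601762 -340.6991833    65.59312155] [0.16850281 0.76676694 0.28444811]
[-0.009 -0.017  0.028]
```

>>> drive_tool(
  travel=[
    [-0.005, -0.01, 0.02],
    [-0.005, -0.01, 0.02],
    [-0.005, -0.01, 0.02],
    [-0.005, -0.01, 0.02],
    [-0.005, -0.01, 0.02],
    [-0.005, -0.01, 0.02],
    [-0.005, -0.01, 0.02],
    [-0.005, -0.01, 0.02],
    [-0.005, -0.01, 0.02],
    [-0.005, -0.01, 0.02],
    [-0.005, -0.01, 0.02],
  ],
  rot=[
    [0, 0, 0],
    [0, 0, 0],
    [0, 0, 0],
    [0, 0, 0],
    [0, 0, 0],
    [0, 0, 0],
    [0, 0, 0],
    [0, 0, 0],
    [0, 0, 0],
    [0, 0, 0],
    [0, 0, 0],
  ],
  claw=[1, 1, -1, -1, -1, -1, -1, -1, -1, -1, -1],
  force=30,
)

```text
time: 45.87
position: [569.3, -339.6, 61.9]
tool_rot: [0.0, 0.985, 0.172, 0.0]
force: [0.3, -0.5, -0.8]
width: 39.3
finger_force: 30.0
```

```bash
python3 - <<'E'
from h import *
s=get_state();print(s["position"],s["width"])
print(tomove(np.array([632.8,-64.1,s["position"][2]+8])-s["position"],s))
E
```

```text
[ 569.2636432  -339.64722866   61.90523586] 39.319041277648424
[ 1.53  -2.378 -0.081]
```

>>> drive_tool(
  travel=[
    [0, 0, -0.1],
    [0, 0, -0.3],
    [0, 0, -0.5],
    [0, -0.1, -0.6],
    [0.15, -0.3, -0.6],
    [0.3, -0.5, -0.6],
    [0.45, -0.7, -0.6],
    [0.55, -0.85, -0.6],
  ],
  rot=[
    [0, 0, 0],
    [0, 0, 0],
    [0, 0, 0],
    [0, 0, 0],
    [0, 0, 0],
    [0, 0, 0],
    [0, 0, 0],
    [0, 0, 0],
  ],
  claw=[-1, -1, -1, -1, -1, -1, -1, -1],
)

```text
time: 46.53
position: [592.6, -236.7, 122.1]
tool_rot: [-0.001, 0.985, 0.173, 0.0]
force: [0.2, 1.0, -2.4]
width: 39.2
finger_force: 30.0
```

>>> drive_tool(
  travel=[
    [0.15, -0.22, 0],
    [0.3, -0.44, 0],
    [0.45, -0.66, 0],
    [0.58, -0.88, 0],
  ],
  rot=[
    [0, 0, 0],
    [0, 0, 0],
    [0, 0, 0],
    [0, 0, 0],
  ],
  claw=[-1, -1, -1, -1],
)

```text
time: 46.87
position: [616.7, -136.0, 122.0]
tool_rot: [-0.0, 0.985, 0.172, -0.0]
force: [0.6, -0.2, -2.1]
width: 39.3
finger_force: 30.0
```

>>> drive_tool(
  travel=[
    [0.12, -0.2, 0],
    [0.25, -0.4, 0],
    [0.35, -0.55, 0],
    [0.4, -0.65, 0],
    [0.4, -0.65, 0],
    [0.4, -0.65, 0.2],
    [0.4, -0.65, 0.4],
    [0.4, -0.65, 0.45],
    [0.4, -0.65, 0.45],
    [0.4, -0.65, 0.45],
    [0.4, -0.65, 0.45],
  ],
  rot=[
    [0, 0, 0],
    [0, 0, 0],
    [0, 0, 0],
    [0, 0, 0],
    [0, 0, 0],
    [0, 0, 0],
    [0, 0, 0],
    [0, 0, 0],
    [0, 0, 0],
    [0, 0, 0],
    [0, 0, 0],
  ],
  claw=[-1, -1, -1, -1, -1, -1, -1, -1, -1, -1, -1],
)

```text
time: 47.78
position: [633.4, -64.5, 78.0]
tool_rot: [0.0, 0.985, 0.171, 0.001]
force: [0.0, -0.4, -3.2]
width: 39.1
finger_force: 30.0
```

```bash
python3 - <<'E'
from h import *
s=get_state();print(s["position"],s["width"],s["force"])
print(tomove(np.array([632.8,-64.1,69.9])-s["position"],s))
E
```

```text
[633.37140758 -64.50135408  77.99180748] 39.11992151337652 [ 0.02851132 -0.41058456 -3.20501162]
[-0.004 -0.006  0.081]
```

>>> drive_tool(
  travel=[
    [0, 0, 0.04],
    [0, 0, 0.07],
    [0, 0, 0.07],
    [0, 0, 0.07],
  ],
  rot=[
    [0, 0, 0],
    [0, 0, 0],
    [0, 0, 0],
    [0, 0, 0],
  ],
  claw=[-1, -1, -1, -1],
)

```text
time: 48.12
position: [632.7, -63.8, 70.0]
tool_rot: [0.0, 0.985, 0.172, 0.0]
force: [-0.2, 0.4, -2.8]
width: 39.3
finger_force: 30.0
```

>>> drive_tool(
  travel=[
    [0, 0, 0.006],
    [0, 0, 0.006],
    [0, 0, 0.006],
  ],
  rot=[
    [0, 0, 0],
    [0, 0, 0],
    [0, 0, 0],
  ],
  claw=[-1, -1, -1],
)

```text
time: 48.37
position: [632.9, -63.7, 69.9]
tool_rot: [0.0, 0.985, 0.172, 0.0]
force: [-0.8, -0.1, 2.9]
width: 39.2
finger_force: 30.0
```

>>> drive_tool(
  travel=[
    [0, 0, 0],
    [0, 0, 0],
    [0, 0, 0],
    [0, 0, 0],
    [0, 0, 0],
    [0, 0, 0],
    [0, 0, -0.15],
    [0, 0, -0.4],
    [0, 0, -0.7],
    [0, 0, -0.9],
    [0, 0, -0.9],
  ],
  rot=[
    [0, 0, 0],
    [0, 0, 0],
    [0, 0, 0],
    [0, 0, 0],
    [0, 0, 0],
    [0, 0, 0],
    [0, 0, 0],
    [0, 0, 0],
    [0, 0, 0],
    [0, 0, 0],
    [0, 0, 0],
  ],
  claw=[1, 1, 1, 1, 1, 1, 1, 1, 1, 1, 1],
)

```text
time: 49.28
position: [635.8, -63.9, 163.9]
tool_rot: [0.001, 0.985, 0.172, 0.004]
force: [0.2, 0.0, 0.6]
width: 88.0
finger_force: 0.0
```

>>> drive_tool(
  travel=[
    [0, 0, -0.4],
    [-0.1, -0.3, -0.75],
    [-0.1, -0.67, -0.75],
    [-0.1, -0.67, -0.75],
    [-0.1, -0.67, -0.75],
    [-0.1, -0.67, -0.75],
    [-0.1, -0.67, -0.75],
  ],
  rot=[
    [0, 0, 0],
    [0, 0, 0],
    [0, 0, 0],
    [0, 0, 0],
    [0, 0, 0],
    [0, 0, 0],
    [0, 0, 0],
  ],
  claw=[1, 1, 1, 1, 1, 1, 1],
)

```text
time: 49.87
position: [600.4, -5.5, 233.3]
tool_rot: [0.0, 0.985, 0.171, -0.001]
force: [0.1, -0.1, -0.1]
width: 88.4
finger_force: 0.0
```

```bash
python3 - <<'E'
from h import *
import pickle
c=get_state();I=snapshot("wrist")[:,:,::-1];pickle.dump(c,open("w5.pkl","wb"));cv2.imwrite("pics/w5.png",I)
J=snapshot("side")[:,:,::-1];cv2.imwrite("pics/s5.png",J)
print(c["position"],c["time"])
cv2.imwrite("pics/w5c.png",cv2.convertScaleAbs(cv2.resize(I[98:268,220:420],None,fx=4,fy=3.5,interpolation=cv2.INTER_CUBIC),alpha=1.6))
cv2.imwrite("pics/s5c.png",cv2.resize(J[110:290,240:480],None,fx=3.3,fy=3.3))
E
```

```text
[600.38003547  -5.5130792  233.30771938] 49.8667
```

View pics/w5c.png

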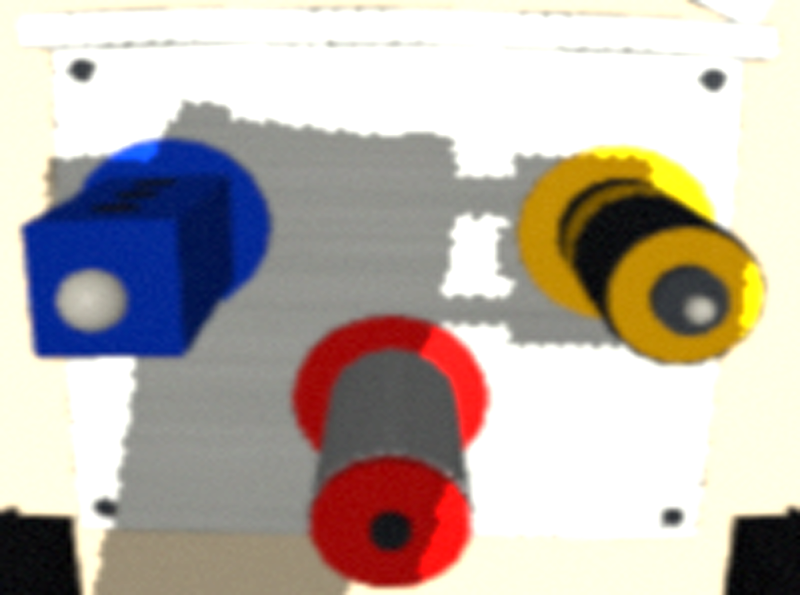

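View pics/s5c.png

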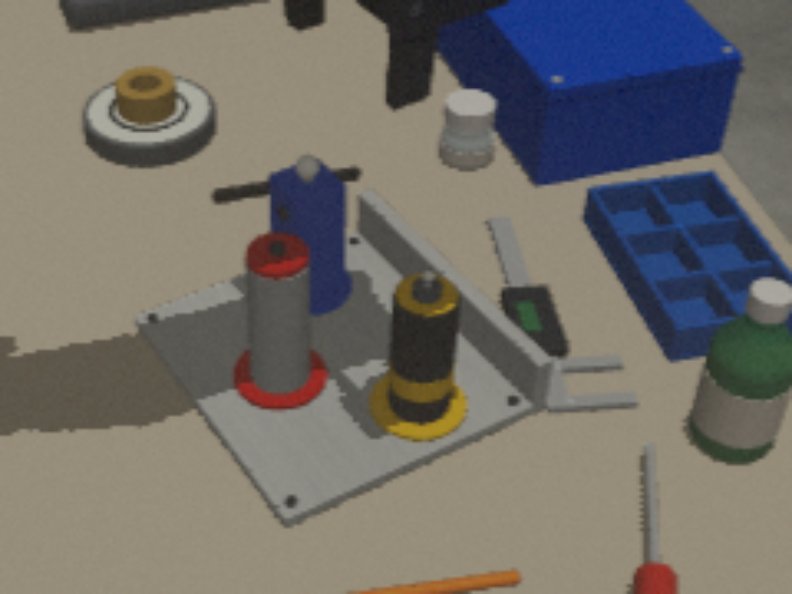

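The wrist and side views show all three pieces upright on their own pads and the ring centred on the stage. I'll check centring numerically.

```bash
python3 - <<'E'
from h import *
import pickle;s=pickle.load(open("w5.pkl","rb"))
tr=lambda u,v:((u-220+.5)*4-.5,(v-98+.5)*3.5-.5)
print("Y",fitc((607,766,226,364),20,104,s,(632,-64),tr)); print("R",fitc((310,470,457,586),19.5,116,s,(552,-19),tr))
print("B ball",fitc((55,127,268,332),8,114,s,(589,65),tr))
print("B", np.mean([at("wrist",220+(x+.5)/4-.5,98+(y+.5)/3.5-.5,104,s) for x,y in[(22,228),(172,218),(185,355),(36,355)]],0))
print("padR",fitc((292,489,316,None),31,14,s,(552,-19),tr));print("padY t",fitc((518,716,146,None),31,14,s,(632,-64),tr))
E
```

```text
Y (array([633. , -65.3]), array([-3. ,  3.2, -3.3,  3.6]))
R (array([552.7, -20. ]), array([-2.3,  2.3, -0. ,  0.2]))
B ball (array([588.2,  64.5]), array([ 2.1, -2. ,  2. , -2.1]))
B [588.65   64.225]
padR (array([552. , -19.4]), array([-0.2,  0.2,  0. ]))
padY t (array([632.1, -64.3]), array([-1. ,  1.1,  0. ]))
```

All three are centred to within about 1.5 mm and the gripper is clear. Handing in.

```bash
python3 -c "
from station import *
print(close_job())"
```

```text
the job is handed in; nothing more can be done
None
```

The job was done in the asked order and handed in at about 50 s of the 136 s allowed: the ring gauge lies on the stage about 1 mm off the circle's centre, and the blue, red and yellow pieces stand upright on their own pads, within about 1.5 mm of centre.

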